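# Load the driver-module test jig and close its battery cover

### The job

Sort the driver modules on the bench by their white tags: put each one with a cross flat in the reject tray, and load each one with a round disc into a nest of the test jig of its own, pushed up flat and snug so that it touches both dowels and the end stop. When all are in place, power the jig by sliding its battery cover home along the rails until its tab clicks past the ledge. Leave the other things on the bench where they are.

Things in the scene. Friction and masses are not known exactly. Their poses are not given: they have to be found in the camera images.
- pass1: module, may be absent: aluminium plate 90 (x) x 60 (y) x 8 mm, green board on it, in the middle a dark finned heat-sink block 30 x 30 mm rising from 8 to 42 mm above the underside (grip this). Between block and +x end a flat tag on top: round white disc (27 mm): passed inspection. 0.35 kg. Origin: centre of underside; z up
- pass2: module, may be absent: aluminium plate 90 (x) x 60 (y) x 8 mm, green board on it, in the middle a dark finned heat-sink block 30 x 30 mm rising from 8 to 42 mm above the underside (grip this). Between block and +x end a flat tag on top: round white disc (27 mm): passed inspection. 0.35 kg. Origin: centre of underside; z up
- pass3: module, may be absent: aluminium plate 90 (x) x 60 (y) x 8 mm, green board on it, in the middle a dark finned heat-sink block 30 x 30 mm rising from 8 to 42 mm above the underside (grip this). Between block and +x end a flat tag on top: round white disc (27 mm): passed inspection. 0.35 kg. Origin: centre of underside; z up
- fail1: module, may be absent: aluminium plate 90 (x) x 60 (y) x 8 mm, green board on it, in the middle a dark finned heat-sink block 30 x 30 mm rising from 8 to 42 mm above the underside (grip this). Between block and +x end a flat tag on top: white X-shaped cross (27 mm): failed inspection. 0.35 kg. Origin: centre of underside; z up
- fail2: module, may be absent: aluminium plate 90 (x) x 60 (y) x 8 mm, green board on it, in the middle a dark finned heat-sink block 30 x 30 mm rising from 8 to 42 mm above the underside (grip this). Between block and +x end a flat tag on top: white X-shaped cross (27 mm): failed inspection. 0.35 kg. Origin: centre of underside; z up
- jig: fixed jig: aluminium base 220 x 330 x 6 mm; origin under the middle nest, at bench level; z up. Three nests in a row along y, 95 mm apart: each has 2 dark dowels (10 mm thick, 56 mm apart) on its -y side, 1 end stop (26 mm wide) at its +x end, all 11 mm high over the base, other sides open. Battery compartment beyond the stops: x 63 to 127, y -115 to 115, rails up to 43 mm high
- nest0 (a point): underside centre of a module located in the nest at jig y = +95 mm, on the base (6 mm above bench): long side touching both dowels (faces 30 mm off, -y side), short end touching the stop (face 45 mm off, +x side). Axes as jig. Module length along x, either way round; any module fits any nest
- nest1 (a point): underside centre of a module located in the nest at jig y = 0 mm, on the base (6 mm above bench): long side touching both dowels (faces 30 mm off, -y side), short end touching the stop (face 45 mm off, +x side). Axes as jig. Module length along x, either way round; any module fits any nest
- nest2 (a point): underside centre of a module located in the nest at jig y = -95 mm, on the base (6 mm above bench): long side touching both dowels (faces 30 mm off, -y side), short end touching the stop (face 45 mm off, +x side). Axes as jig. Module length along x, either way round; any module fits any nest
- reject_tray_in (a point): centre of the inner floor (4 mm above the bench) of the fixed grey open reject tray, inside 122 (x) x 172 (y) mm, walls up to 22 mm above the bench; two modules fit side by side, length along x, 40 mm either side of the centre along y
- cover (a joint): battery cover of the jig, black, 50 x 90 x 4 mm, slides along jig y: 0 = home, positive = metres open (towards +y); can go 3 mm past home. Slides with about 2 N; from 12 mm on the tab must be forced over the ledge (about 8 to 12 N, until 7 mm); clicked in below about 1 mm
- cover_rib (a point): centre of the top of the raised rib on the cover: rib 40 mm long (jig x), 10 mm thick (jig y), 18 mm high over the cover's face, top 58 mm above the bench. Axes as the jig's; push it towards jig -y to close
- tab (a joint): springy tab (16 x 30 mm) on the cover's leading end; a nub below it rides over the round steel ledge on the jig: 0 = relaxed (before the ledge or clicked past it), 0.03 to 0.08 rad = bent up on the ledge
- meter: bystander: dark blue hand meter 85 x 150 x 36 mm lying on the bench, origin centre of underside
- cleaner: bystander: bottle, 60 mm across, 150 mm high, origin centre of underside
- tape: bystander: roll of tape, 90 mm across, 20 mm high, lying flat, origin centre of underside
There are look-alikes about, which are no part of the job. What is shaped like the pass2 but blue or pink is not meant. Leave any brown or yellow look-alike of the pass3 alone.

How it is judged (in metres and radians):
On the way, in this order (a step that is already met when the one before it is completed fails the run):
1. every round-tag module located in a nest and every cross-tag module in the reject tray (((x of pass1 in the frame of nest0 between -0.0025 and 0.0025 m and y of pass1 in the frame of nest0 between -0.0025 and 0.0025 m and z of pass1 in the frame of nest0 below 0.004 m and angle between the x axis of pass1 and the x axis of nest0, either way round below 0.03 rad and angle between pass1's own z axis and vertical below 0.06 rad) or (x of pass1 in the frame of nest1 between -0.0025 and 0.0025 m and y of pass1 in the frame of nest1 between -0.0025 and 0.0025 m and z of pass1 in the frame of nest1 below 0.004 m and angle between the x axis of pass1 and the x axis of nest1, either way round below 0.03 rad and angle between pass1's own z axis and vertical below 0.06 rad) or (x of pass1 in the frame of nest2 between -0.0025 and 0.0025 m and y of pass1 in the frame of nest2 between -0.0025 and 0.0025 m and z of pass1 in the frame of nest2 below 0.004 m and angle between the x axis of pass1 and the x axis of nest2, either way round below 0.03 rad and angle between pass1's own z axis and vertical below 0.06 rad)) and ((x of pass2 in the frame of nest0 between -0.0025 and 0.0025 m and y of pass2 in the frame of nest0 between -0.0025 and 0.0025 m and z of pass2 in the frame of nest0 below 0.004 m and angle between the x axis of pass2 and the x axis of nest0, either way round below 0.03 rad and angle between pass2's own z axis and vertical below 0.06 rad) or (x of pass2 in the frame of nest1 between -0.0025 and 0.0025 m and y of pass2 in the frame of nest1 between -0.0025 and 0.0025 m and z of pass2 in the frame of nest1 below 0.004 m and angle between the x axis of pass2 and the x axis of nest1, either way round below 0.03 rad and angle between pass2's own z axis and vertical below 0.06 rad) or (x of pass2 in the frame of nest2 between -0.0025 and 0.0025 m and y of pass2 in the frame of nest2 between -0.0025 and 0.0025 m and z of pass2 in the frame of nest2 below 0.004 m and angle between the x axis of pass2 and the x axis of nest2, either way round below 0.03 rad and angle between pass2's own z axis and vertical below 0.06 rad)) and ((x of pass3 in the frame of nest0 between -0.0025 and 0.0025 m and y of pass3 in the frame of nest0 between -0.0025 and 0.0025 m and z of pass3 in the frame of nest0 below 0.004 m and angle between the x axis of pass3 and the x axis of nest0, either way round below 0.03 rad and angle between pass3's own z axis and vertical below 0.06 rad) or (x of pass3 in the frame of nest1 between -0.0025 and 0.0025 m and y of pass3 in the frame of nest1 between -0.0025 and 0.0025 m and z of pass3 in the frame of nest1 below 0.004 m and angle between the x axis of pass3 and the x axis of nest1, either way round below 0.03 rad and angle between pass3's own z axis and vertical below 0.06 rad) or (x of pass3 in the frame of nest2 between -0.0025 and 0.0025 m and y of pass3 in the frame of nest2 between -0.0025 and 0.0025 m and z of pass3 in the frame of nest2 below 0.004 m and angle between the x axis of pass3 and the x axis of nest2, either way round below 0.03 rad and angle between pass3's own z axis and vertical below 0.06 rad)) and x of fail1 in the frame of reject_tray_in between -0.04 and 0.04 m and y of fail1 in the frame of reject_tray_in between -0.065 and 0.065 m and z of each of fail1, fail2 in the frame of reject_tray_in below 0.006 m and angle between each of fail1, fail2's own z axis and vertical below 0.1 rad and x of fail2 in the frame of reject_tray_in between -0.04 and 0.04 m and y of fail2 in the frame of reject_tray_in between -0.065 and 0.065 m), for 0.2 s.
2. the battery cover is home with its tab clicked past the ledge (value of joint cover below 0.003 m and value of joint tab below 0.04 rad), for 0.2 s.
At the end, for the whole second after the job is handed in: Each round-tag module present lies flat in a nest, within 2.5 mm of touching its two dowels and its end stop and square within 0.03 rad; each cross-tag module lies flat on the floor of the reject tray; the cover is within 3 mm of home with its tab relaxed behind the ledge; all at rest (all of step 1 and all of step 2 and linear speed of each of pass1, pass2, pass3, fail1, fail2 below 0.02 m/s).
It fails at once if the meter is pushed away from its place (more than 30 mm) (distance of meter from where it was at the start of the episode above 0.03 m).
It fails at once if the cleaner is pushed away from its place (more than 30 mm) (distance of cleaner from where it was at the start of the episode above 0.03 m).
It fails at once if the tape is pushed away from its place (more than 30 mm) (distance of tape from where it was at the start of the episode above 0.03 m).
Of pass1, pass2, pass3, fail1, fail2 only 4 to 5 are there at a start; the rules pass over those that are not, and their reading is None.
At some moment in a run one of pass1, pass2, pass3, fail1, fail2 may be knocked a few centimetres aside while the robot is not near it.
Once in a run the grip may slacken for a moment while it holds something.
It also fails if it takes over 210 s, if anything falls off the work surface, if the arm or the gripper's body presses on something with over 40 N, if the wrist force passes 120 N, or if a joint passes its speed limit or range.

### The arm

A 6-joint arm with a two-finger parallel gripper is mounted at the origin on the work surface. World frame = base frame: x ahead of the robot, y to its left, z up, the work surface at z = 0. Lengths are in mm, angles in rad, forces in N, time in s.
With the tool pointing down it reaches from about 275 to 750 mm from the base axis. Payload 10.2 kg.
Tool frame: the origin (TCP) lies midway between the tips of the shut fingers; the grasp point (between the pads) lies 19 mm behind it; z points along the fingers, y is the direction in which the jaws open and shut (so a half turn about z gives the same grasp; the last joint's range is limited). The gripper opens to 85 mm and grips with 20 to 120 N. Pads are 22 mm wide; open, the fingers measure 114 mm over their backs; the gripper's body (76 mm by 85 mm) begins 54 mm behind the grasp point. The pads swing forward as they close: fully open they stand 13 mm farther back than shut.
Start: joints at [0.906, 0.313, 1.498, -0, 1.331, -0.223], TCP at [224.486, 474.592, 231.294] pointing down, gripper open.
Joint ranges: [-2.94, 2.94], [-0.97, 2.17], [0.19, 2.56], [-1.23, 4.37], [0.02, 3.11], [-2.88, 2.88]. Speed limits (rad/s): [2.39, 2.39, 3.01, 3.14, 3.14, 3.14].

### API

Orientations are given as a unit quaternion [w, x, y, z].
In Python, from rig import sense, optics, ctrl gives the robot as it stands.
- The arm moves only by the tool play_rows, never from a script. Its argument "plan" is a list of rows, each a list of 7 numbers: the shift along the world's x, y, z in mm, then the turn, a rotation vector about the world's x, y, z in rad, then the opening, from -1 (shut) to 1 (fully open), so that 0 is half open. A call has 1 to 5 rows; each row shifts and turns the pose as measured when the row begins; what a row does not reach is not made up. A row lasts 1/12 s, in which the tool goes at most 41.7 mm and 7.16 degrees, less where a joint would pass 70% of its speed; a pose out of reach is approached as far as the arm can. A call is refused whole if a number of a shift passes 41.7 or a number of a turn 0.125, either way. A call with a gripper value outside its range is refused whole. The fingers move at their own pace and stop on an object; "grip_force" is the grip in N (left out, the last holds). Time passes only in rows, so rows that do not move let the fingers close. It gives the time, the measured TCP pose, the force and the opening at its end, in the units of the state.
- sense(): the state, without advancing time (a new reading comes with each control period).
- optics.capture(name): name is "side" or "top" or "wrist"; returns a dict with "img" (480x640x3 uint8, blue, green, red), "fx", "fy", "cx", "cy" (pixels), "dist" ([k1, k2, p1, p2, k3] as OpenCV has them; the pictures are not rectified), "world_to_cam" (4x4, takes a point from world to camera coordinates). Camera axes: x right, y up, looking along -z (the intrinsics and any distortion apply to the point x, -y, -z); pixel columns grow to the right and rows downward; lengths in mm; the calibration is good to about 2 mm. A picture is of the moment at which its call begins. There is no depth.
- ctrl.finish_job(): hands the job in, once; it reports no verdict.
The state is a dict: "time_s": time; "joints": joint angles; "dq": joint speeds; "tau": joint torques, N m; "eef_pos": TCP position; "ee_rot": TCP orientation; "force": force on the tool from outside, world axes, zero at the start; "wrist_torque": the same for the moment, N m; "grip_width": opening from 0.0 (shut) to 1.0 (fully open).
Only numpy, scipy, OpenCV 4.12 (cv2) and the standard library are available. Lean on these libraries where they do the work, as an engineer would, in place of code of your own. Each camera call takes 0.05 s, during which the arm holds its last target. There are 200 camera calls.

## Working session

There is one attempt and no reset: what is moved stays moved. The work goes in short steps, Python scripts to look and compute and a tool call to move; the robot and the scene stay as the last step left them, time stands still between calls to the robot, and variables do not carry over. Pictures are saved under pics/ and viewed, about 12 in all and at most 16, crops included, and the job is handed in when it is done.

Besides the shell and the picture viewer there is one more tool, called after "Emit:" as a command line: name --pt "numbers of a row" for each row, then --argument value for the rest. play_rows: Moves the arm, as the interface text tells. Its arguments: {"type":"object","properties":{"plan":{"type":"array"},"grip_force":{"type":"number"}},"required":["plan"]}

```bash
ls; mkdir -p pics; cat > h.py <<'E'
from rig import sense, optics, ctrl
import numpy as np, cv2
def cap(n):
    c=optics.capture(n); c['K']=np.array([[c['fx'],0,c['cx']],[0,c['fy'],c['cy']],[0,0,1]]);return c
def ray(c,uv,z):
    p=cv2.undistortPoints(np.array(uv,float).reshape(-1,1,2),c['K'],np.array(c['dist'])).reshape(-1,2)
    W=np.array(c['world_to_cam']);R=W[:3,:3];o=-R.T@W[:3,3]
    d=np.c_[p[:,0],-p[:,1],-np.ones(len(p))]@R
    return o+d*((z-o[2])/d[:,2])[:,None]
def proj(c,P):
    W=np.array(c['world_to_cam']);P=np.array(P,float).reshape(-1,3)@W[:3,:3].T+W[:3,3]
    P=P*[1,-1,-1]
    return cv2.projectPoints(P.reshape(-1,1,3),np.zeros(3),np.zeros(3),c['K'],np.array(c['dist']))[0].reshape(-1,2)
E
python3 - <<'E'
from h import *
for n in ['top','side','wrist']:
    c=cap(n);cv2.imwrite(f'pics/{n}0.png',c['img']);W=np.array(c['world_to_cam']);print(n,c['fx'],c['dist'],(-W[:3,:3].T@W[:3,3]).round(),W[:3,:3].round(2).tolist())
    np.save(n+'0.npy',c,allow_pickle=True)
print(sense())
E
```

```text
pics
top 470.17748449618745 [-0.00548646  0.          0.          0.          0.        ] [ 329.   33. 1064.] [[-0.15, -0.99, -0.0], [0.96, -0.15, 0.22], [-0.22, 0.03, 0.98]]
side 515.483968205649 [-0.10411296  0.          0.          0.          0.        ] [ -29. -653.  990.] [[0.73, -0.68, -0.02], [0.5, 0.52, 0.69], [-0.46, -0.52, 0.72]]
wrist 362.0004161892692 [-0.0712857  0.         0.         0.         0.       ] [163. 504. 374.] [[0.43, 0.9, -0.0], [-0.87, 0.41, -0.27], [-0.24, 0.12, 0.96]]
{'time_s': 0.15, 'joints': array([ 9.05589858e-01,  3.13306536e-01,  1.49821198e+00, -3.92959252e-05,
        1.33098464e+00, -2.23442143e-01]), 'dq': array([ 0.00066908, -0.00242605, -0.0020345 , -0.00095552,  0.00176433,
        0.00017363]), 'tau': array([ 1.78119481e-03, -4.12367928e+01, -2.59797835e+01, -1.87912242e-04,
        3.17115468e-03, -3.72233922e-05]), 'eef_pos': array([224.38564516, 474.43980802, 230.89322336]), 'ee_rot': array([-1.78458766e-04,  2.19085854e-01,  9.75705479e-01, -4.19251140e-04]), 'force': array([ 0.33179023, -0.28572812,  0.489525  ]), 'wrist_torque': array([-0.06248566, -0.04526994, -0.06440191]), 'grip_width': 0.9980396022186088}
```

View pics/top0.png

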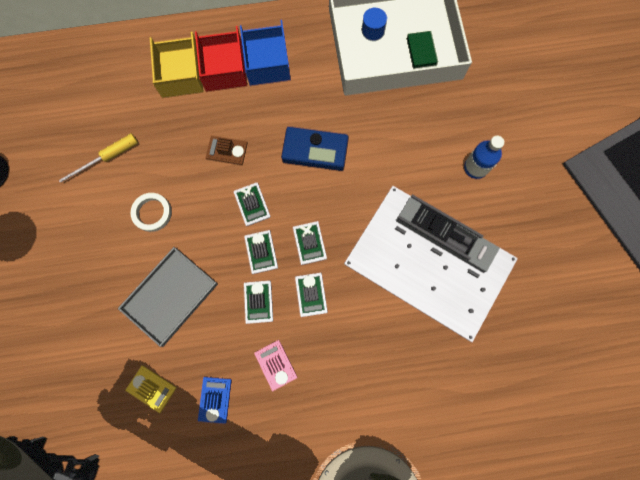

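View pics/side0.png

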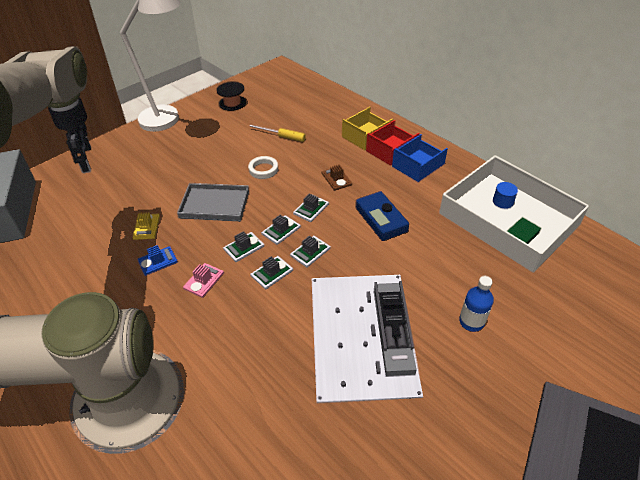

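The top view shows five silver-plate modules at about (252,203), (261,251), (310,242), (258,301) and (311,294). The brown (227,150), yellow (150,388), blue (215,400) and pink (275,365) ones are look-alikes. The tray is at (168,297), the jig at (430,263), with its cover at the left (up-left) or right end still to be checked. I'll enlarge the modules and the jig.

```bash
cat > meas.py <<'E'
from h import *
def rects(c,img=None,z=8,amin=300,amax=3000):
    hsv=cv2.cvtColor(c['img'],cv2.COLOR_BGR2HSV)
    g=cv2.inRange(hsv,(45,80,20),(90,255,140))
    w=cv2.inRange(hsv,(0,0,150),(180,60,255))
    return g,w
E
python3 - <<'E'
from h import *
c=np.load('top0.npy',allow_pickle=True).item();im=c['img']
a=cv2.resize(im[175:335,220:345],None,fx=3.6,fy=3.6,interpolation=cv2.INTER_CUBIC)
b=cv2.resize(im[180:345,340:525],None,fx=1.9,fy=1.9,interpolation=cv2.INTER_CUBIC)
o=np.zeros((576,a.shape[1]+b.shape[1],3),np.uint8);o[:a.shape[0],:a.shape[1]]=a;o[:b.shape[0],a.shape[1]:]=b;print(o.shape);cv2.imwrite('pics/crop1.png',o)
hsv=cv2.cvtColor(im,cv2.COLOR_BGR2HSV)
w=cv2.inRange(hsv,(0,0,140),(180,70,255));g=cv2.inRange(hsv,(45,60,10),(95,255,160))
m=cv2.morphologyEx(w|g,cv2.MORPH_CLOSE,np.ones((5,5)))
for k in cv2.findContours(m,cv2.RETR_EXTERNAL,cv2.CHAIN_APPROX_NONE)[0]:
    if cv2.contourArea(k)<400: continue
    r=cv2.minAreaRect(k);P=ray(c,cv2.boxPoints(r),8 if cv2.contourArea(k)<3000 else 6)
    ctr=P.mean(0);e=P[1]-P[0];f=P[2]-P[1]
    print(np.round(r[0]),ctr.round(1)[:2],np.linalg.norm(e).round(1),np.linalg.norm(f).round(1),np.degrees(np.arctan2(e[1],e[0])).round(1),np.degrees(np.arctan2(f[1],f[0])).round(1))
# tray: greyish
k=cv2.inRange(hsv,(0,0,60),(180,60,139))
m=cv2.morphologyEx(k,cv2.MORPH_OPEN,np.ones((3,3)))
for k in cv2.findContours(m,cv2.RETR_EXTERNAL,cv2.CHAIN_APPROX_NONE)[0]:
    r=cv2.minAreaRect(k)
    if cv2.contourArea(k)<1500 or abs(r[0][0]-168)>40 or abs(r[0][1]-297)>40: continue
    P=ray(c,cv2.boxPoints(r),22);ctr=P.mean(0);e=P[1]-P[0];f=P[2]-P[1]
    print('tray',r,ctr.round(1)[:2],np.linalg.norm(e).round(1),np.linalg.norm(f).round(1),np.degrees(np.arctan2(e[1],e[0])).round(1),np.degrees(np.arctan2(f[1],f[0])).round(1))
E
```

```text
(576, 802, 3)
[258. 302.] [446.2 173.3] 63.0 93.1 -94.9 176.6
[311. 294.] [444.3  54.3] 62.4 92.3 -89.9 -179.9
[166. 296.] [490.6 375.8] 183.0 131.0 -47.1 -138.9
[261. 252.] [558.4 153.5] 62.5 93.1 -86.5 -175.8
[309. 243.] [562.3  40.2] 62.6 92.8 -85.3 -175.9
[150. 212.] [692.4 398.6] 87.4 90.1 -98.7 175.6
[431. 263.] [ 477.2 -226.4] 230.3 344.1 -38.9 -130.6
[251. 204.] [675.1 161. ] 62.7 93.0 -76.9 -167.5
[401.  32.] [1077.8 -272.4] 347.5 240.4 -89.6 174.3
```

View pics/crop1.png

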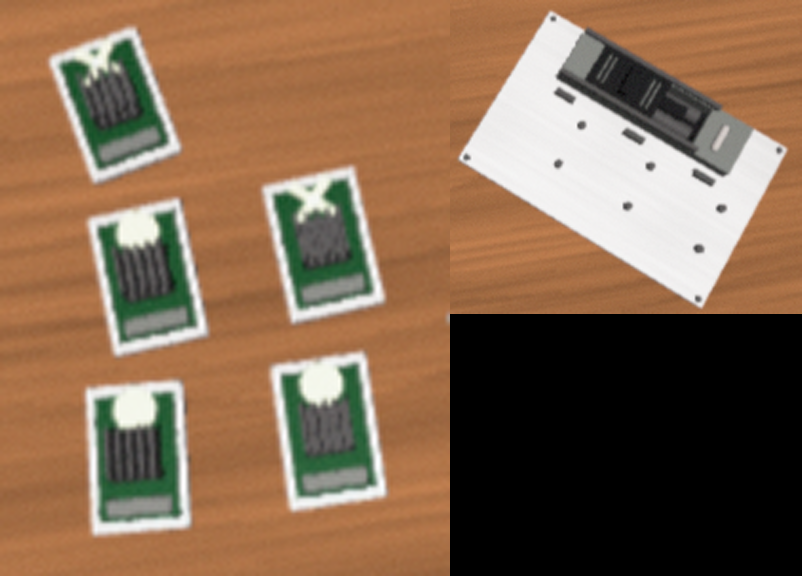

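The crop shows crosses on the modules at (252,203) and (310,242), and discs on the ones at (261,251), (258,301) and (311,294). All tags face world +x. Next I fit the jig pose from its six dowels, the tray pose from its rim, and take a first look at the cover.

```bash
python3 - <<'E'
from h import *
c=np.load('top0.npy',allow_pickle=True).item();im=c['img']
g=cv2.cvtColor(im,cv2.COLOR_BGR2GRAY)
x0,y0=340,180
roi=cv2.resize(g[y0:345,x0:525],None,fx=4,fy=4,interpolation=cv2.INTER_CUBIC)
m=cv2.inRange(roi,0,140)
n,l,s,ct=cv2.connectedComponentsWithStats(m)
pts=[]
for i in range(1,n):
    if 60<s[i,4]<3000: 
        uv=ct[i]/4+[x0-.375,y0-.375];P=ray(c,uv,14)[0]; print(s[i,4],uv.round(1),P.round(1)); 
        pts.append((s[i,4],*uv))
pd=np.array([(582,125),(558,163),(650,166),(627,205),(721,208),(698,248)],float)
pd=(pd-[450,0])/1.9+[340,180]
ps=np.array([(565,95),(633,135),(704,177)],float);ps=(ps-[450,0])/1.9+[340,180]
Q=np.array(pts)[:,1:]
def near(p): 
    d=np.linalg.norm(Q-p,axis=1);return Q[d.argmin()],d.min()
dw=[near(p) for p in pd];st=[near(p) for p in ps];print([round(d,1) for _,d in dw+st])
D=ray(c,[p for p,_ in dw],14);S=ray(c,[p for p,_ in st],14)
J=np.array([(28,60),(-28,60),(28,-35),(-28,-35),(28,-130),(-28,-130)],float)
def fit(J,W):
    a=J-J.mean(0);b=W-W.mean(0);th=np.arctan2((a[:,0]*b[:,1]-a[:,1]*b[:,0]).sum(),(a*b).sum())
    R=np.array([[np.cos(th),-np.sin(th)],[np.sin(th),np.cos(th)]]);return th,R,W.mean(0)-R@J.mean(0)
th,R,t=fit(J,D[:,:2]);print('jig',np.degrees(th),t,'res',(D[:,:2]-(J@R.T+t)).round(1).tolist())
print('stops in jig',((S[:,:2]-t)@R).round(1).tolist())
np.save('jig.npy',np.r_[th,t])
for k,y in enumerate((95,0,-95)): print('nest',k,(R@[0,y]+t).round(1))
# rectified view of the compartment at z=43, 2 px/mm, jig x 50..140, y -140..200 
def rect(c,xs,ys,z,s=2):
    X,Y=np.meshgrid(np.arange(ys[1],ys[0],-1/s),np.arange(xs[1],xs[0],-1/s)); J=np.stack([Y.ravel(),X.ravel()],1)@R.T+t
    uv=proj(c,np.c_[J,np.full(len(J),z)]).astype(np.float32).reshape(X.shape+(2,))
    return cv2.remap(c['img'],uv[...,0],uv[...,1],cv2.INTER_CUBIC)
cv2.imwrite('pics/comp.png',np.vstack([rect(c,(-100,140),(-180,160),40),rect(np.load('side0.npy',allow_pickle=True).item(),(50,140),(-180,160),40)])[:600])
E
```

```text
633 [400.  229.9] [ 558.4 -170.3   14. ]
186 [408.7 245.5] [ 519.4 -183.2   14. ]
708 [436.1 251.4] [ 496.6 -242.3   14. ]
80 [512.7 258.7] [ 453.6 -410.7   14. ]
82 [348.3 262.4] [501.8 -40.5  14. ]
175 [396.4 265.8] [ 477.6 -146.8   14. ]
209 [444.9 267.1] [ 458.1 -254.5   14. ]
726 [472.8 273. ] [ 435.2 -313.9   14. ]
202 [432.8 288.1] [ 415.7 -218.1   14. ]
229 [482.2 289.3] [ 396.3 -326.7   14. ]
250 [470.4 310.5] [ 354.3 -290.5   14. ]
88 [470.  336.9] [ 298.5 -277.1   14. ]
[np.float64(0.8), np.float64(0.5), np.float64(0.5), np.float64(0.4), np.float64(0.5), np.float64(0.1), np.float64(0.6), np.float64(0.4), np.float64(0.9)]
jig -40.64839491901306 [ 459.69318472 -210.0721007 ] res [[-0.6, -0.4], [0.0, -0.5], [-0.0, 0.3], [0.0, 0.3], [0.0, 0.2], [0.5, -0.0]]
stops in jig [[49.0, 94.5], [49.0, -0.4], [49.1, -94.7]]
nest 0 [ 521.6 -138. ]
nest 1 [ 459.7 -210.1]
nest 2 [ 397.8 -282.2]
```

View pics/comp.png

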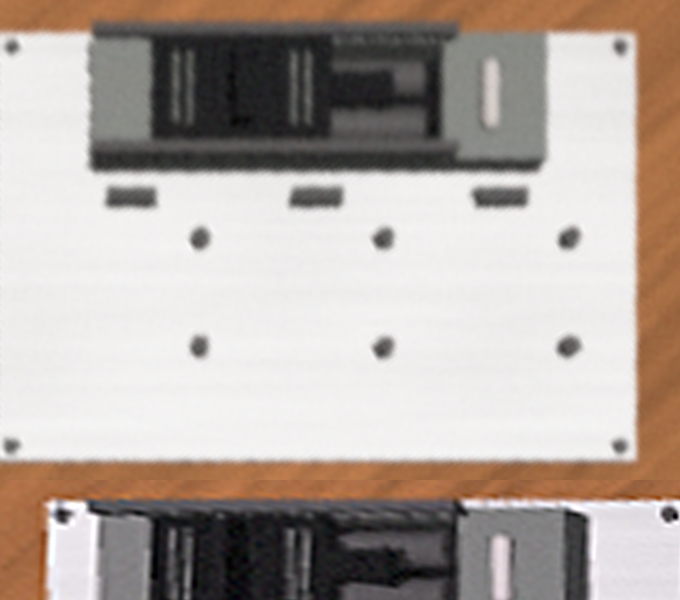

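The jig fit from the six dowels has under 0.8 mm residual, and the stops land at 49 mm as they should. The cover spans jig y of about 82 to -5 and the tab points to -y. Now I move to module A, a cross, at (675,161).

```bash
cat > to.py <<'E'
from h import *
from scipy.spatial.transform import Rotation as Ro
def togo(x,y,z,jaw):
    s=sense();q=s['ee_rot'];R=Ro.from_quat(np.r_[q[1:],q[0]])
    a=np.degrees(np.arctan2(R.as_matrix()[1,1],R.as_matrix()[0,1]))
    d=(jaw-a+90)%180-90
    j=np.radians(a+d); Y=np.array([np.cos(j),np.sin(j),0]);Z=np.array([0,0,-1.]);T=np.c_[np.cross(Y,Z),Y,Z]
    rv=(Ro.from_matrix(T)*R.inv()).as_rotvec()
    e=np.array([x,y,z])-s['eef_pos']
    print('t',round(s['time_s'],2),'pos',s['eef_pos'].round(1),'jaw',round(a,2),'F',s['force'].round(1),'w',round(s['grip_width'],3),'\n togo',e.round(1),'turn',rv.round(4),'rows>=',round(max(np.linalg.norm(e)/41,np.linalg.norm(rv)/.124),1),'q6',s['joints'][5].round(2))
def mods(c=None,verbose=1):
    c=c or cap('top');hsv=cv2.cvtColor(c['img'],cv2.COLOR_BGR2HSV);g=cv2.inRange(hsv,(45,60,10),(95,255,160));out=[]
    w=cv2.inRange(hsv,(0,0,140),(180,70,255));m=cv2.morphologyEx(w|g,cv2.MORPH_CLOSE,np.ones((5,5)))
    for k in cv2.findContours(m,cv2.RETR_EXTERNAL,cv2.CHAIN_APPROX_NONE)[0]:
        if not 700<cv2.contourArea(k)<2000: continue
        P=ray(c,cv2.boxPoints(cv2.minAreaRect(k)),8);e,f=P[1]-P[0],P[2]-P[1];a,b=np.linalg.norm(e),np.linalg.norm(f)
        L=e if a>b else f;ctr=P.mean(0)
        if abs(max(a,b)-93)<6 and abs(min(a,b)-63)<6: print('module',ctr[:2].round(1),'yaw',round((np.degrees(np.arctan2(L[1],L[0]))+90)%180-90,1))
E
echo
```

Emit:
play_rows --pt "30 -20.8 -6.5 0 0 0.044 0.2" --pt "30 -20.8 -6.5 0 0 0.044 0.2" --pt "30 -20.8 -6.5 0 0 0.044 0.2" --pt "30 -20.8 -6.5 0 0 0.044 0.2" --pt "30 -20.8 -6.5 0 0 0.044 0.2" --grip_force 60

```text
time_s: 0.57
eef_pos: [374.0, 369.6, 197.7]
ee_rot: [-0.001, 0.101, 0.995, 0.001]
force: [0.3, 1.9, -0.6]
grip_width: 0.602
```

Emit:
play_rows --pt "30 -20.8 -6.5 0 0 0.044 0.2" --pt "30 -20.8 -6.5 0 0 0.044 0.2" --pt "30 -20.8 -6.5 0 0 0.044 0.2" --pt "30 -20.8 -6.5 0 0 0.044 0.2" --pt "30 -20.8 -6.5 0 0 0.044 0.2"

```text
time_s: 0.98
eef_pos: [530.0, 258.6, 162.8]
ee_rot: [-0.002, -0.015, 1.0, 0.0]
force: [0.3, 1.0, 1.2]
grip_width: 0.602
```

Emit:
play_rows --pt "30 -20.8 -6.5 0 0 0.044 0.2" --pt "30 -20.8 -6.5 0 0 0.044 0.2" --pt "30 -20.8 -6.5 0 0 0.044 0.2" --pt "30 -20.8 -6.5 0 0 0.044 0.2" --pt "30 -20.8 -6.5 0 0 0.044 0.2"

```text
time_s: 1.4
eef_pos: [686.0, 147.5, 126.9]
ee_rot: [-0.003, -0.13, 0.992, 0.0]
force: [0.9, 0.5, 0.3]
grip_width: 0.595
```

```bash
python3 - <<'E'
from to import *
togo(675,161,14,102.5); mods()
E
```

```text
t 1.4 pos [686.  147.5 126.9] jaw 104.9 F [0.9 0.5 0.3] w 0.595 
 togo [ -11.    13.5 -112.9] turn [ 0.0003 -0.0063 -0.042 ] rows>= 2.8 q6 -1.79
module [444.3  52.4] yaw 0.1
module [562.3  40.2] yaw 4.1
```

```bash
python3 - <<'E'
from to import *
c=cap('wrist');cv2.imwrite('pics/w1.png',c['img']);np.save('w1.npy',c,allow_pickle=True)
hsv=cv2.cvtColor(c['img'],cv2.COLOR_BGR2HSV);w=cv2.inRange(hsv,(0,0,140),(180,70,255));g=cv2.inRange(hsv,(45,60,10),(95,255,160))
m=cv2.morphologyEx(w|g,cv2.MORPH_CLOSE,np.ones((9,9)))
for k in cv2.findContours(m,cv2.RETR_EXTERNAL,cv2.CHAIN_APPROX_NONE)[0]:
    if cv2.contourArea(k)<3000: continue
    r=cv2.minAreaRect(k);P=ray(c,cv2.boxPoints(r),8);print(np.round(r[0]),P.mean(0).round(1),[np.linalg.norm(P[i]-P[i-1]).round(1) for i in (1,2)],np.degrees(np.arctan2(*(P[1]-P[0])[1::-1])).round(1))
E
```

```text
[602. 308.] [693.9 389.3   8. ] [np.float64(64.5), np.float64(104.3)] 104.4
[ 71. 283.] [780.2 -38.6   8. ] [np.float64(42.0), np.float64(69.9)] 155.2
[350. 219.] [675.  162.7   8. ] [np.float64(91.3), np.float64(60.8)] -167.6
[606.  93.] [539.2 316.7   8. ] [np.float64(51.9), np.float64(132.1)] 110.3
[385.  56.] [561.4 154.7   8. ] [np.float64(83.9), np.float64(60.6)] -176.6
[215.  40.] [579.4  41.7   8. ] [np.float64(59.5), np.float64(61.5)] -177.7
```

View pics/w1.png

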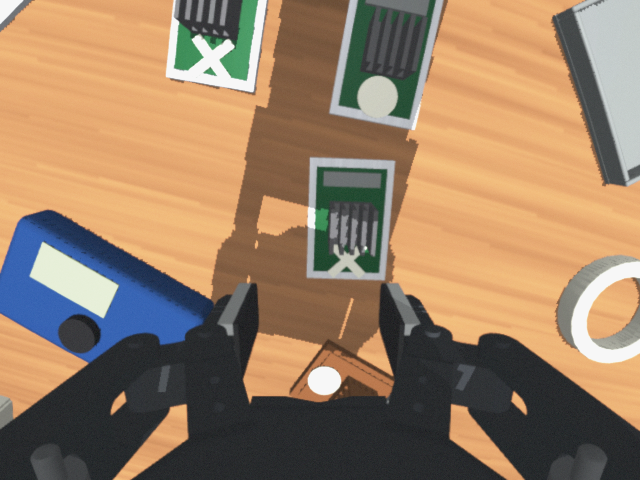

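The wrist view agrees: A is at (675,162.7), yaw 12.4°, with its cross at pixel (348,262). I descend and grip.

Emit:
play_rows --pt "-5 7 -28 0 -0.003 -0.021 0.2" --pt "-5 7 -28 0 -0.003 -0.021 0.2" --pt "0 0 -28 0 0 0 0.2" --pt "0 0 -20 0 0 0 0.2" --pt "0 0 -8 0 0 0 0.2"

```text
time_s: 1.92
eef_pos: [676.8, 158.8, 9.0]
ee_rot: [0.0, -0.103, 0.995, -0.0]
force: [0.2, 0.2, -0.5]
grip_width: 0.597
```

```bash
python3 - <<'E'
from to import *
togo(675,162.5,10,102.5)
E
```

```text
t 1.92 pos [676.8 158.8   9. ] jaw 101.86 F [ 0.2  0.2 -0.5] w 0.597 
 togo [-1.8  3.7  1. ] turn [0.0007 0.0009 0.0111] rows>= 0.1 q6 -1.71
```

Emit:
play_rows --pt "-1.8 3.7 1 0 0 0.011 0.2" --pt "0 0 0 0 0 0 -1" --pt "0 0 0 0 0 0 -1" --pt "0 0 0 0 0 0 -1" --pt "0 0 0 0 0 0 -1" --grip_force 80

```text
time_s: 2.33
eef_pos: [674.3, 163.9, 11.8]
ee_rot: [0.0, -0.11, 0.994, -0.0]
force: [0.0, 0.5, -3.8]
grip_width: 0.337
```

Emit:
play_rows --pt "0 0 0 0 0 0 -1" --pt "0 0 20 0 0 0 -1" --pt "0 0 25 0 0 0 -1" --pt "0 0 25 0 0 0 -1" --pt "0 0 0 0 0 0 -1"

```text
time_s: 2.75
eef_pos: [673.4, 163.7, 84.4]
ee_rot: [-0.001, -0.11, 0.994, -0.0]
force: [1.0, -0.2, -1.3]
grip_width: 0.346
```

```bash
python3 - <<'E'
from to import *
togo(461.7,400.6,80,132)
c=np.load('top0.npy',allow_pickle=True).item()
hsv=cv2.cvtColor(c['img'],cv2.COLOR_BGR2HSV);w=cv2.inRange(hsv,(0,0,60),(180,75,255))
m=cv2.morphologyEx(w,cv2.MORPH_OPEN,np.ones((3,3)))
for k in cv2.findContours(m,cv2.RETR_EXTERNAL,cv2.CHAIN_APPROX_NONE)[0]:
    r=cv2.minAreaRect(k)
    if cv2.contourArea(k)>2500 and abs(r[0][0]-168)<20 and abs(r[0][1]-297)<20:
        P=ray(c,cv2.boxPoints(r),22);print(r,P.mean(0).round(1),[np.linalg.norm(P[i]-P[i-1]).round(1) for i in (1,2)],[np.degrees(np.arctan2(*(P[i]-P[i-1])[1::-1])).round(1) for i in (1,2)])
E
```

```text
t 2.75 pos [673.4 163.7  84.4] jaw 102.58 F [ 1.  -0.2 -1.3] w 0.346 
 togo [-211.7  236.9   -4.4] turn [ 0.0009 -0.001   0.5134] rows>= 7.8 q6 -1.72
((167.85507202148438, 295.9725341796875), (58.26145935058594, 84.56723022460938), 42.165889739990234) [487.9 366.3  22. ] [np.float64(182.1), np.float64(135.8)] [np.float64(-47.9), np.float64(-139.6)]
```

Emit:
play_rows --pt "-20.6 22.7 0 0 0 0.049 -1" --pt "-20.6 22.7 0 0 0 0.049 -1" --pt "-20.6 22.7 0 0 0 0.049 -1" --pt "-20.6 22.7 0 0 0 0.049 -1" --pt "-20.6 22.7 0 0 0 0.049 -1"

```text
time_s: 3.17
eef_pos: [569.8, 274.6, 82.5]
ee_rot: [0.001, -0.23, 0.973, -0.001]
force: [-0.7, -0.1, -3.6]
grip_width: 0.339
```

Emit:
play_rows --pt "-20.6 22.7 0 0 0 0.049 -1" --pt "-20.6 22.7 0 0 0 0.049 -1" --pt "-20.6 22.7 0 0 0 0.049 -1" --pt "-20.6 22.7 0 0 0 0.049 -1" --pt "-20.6 22.7 0 0 0 0.049 -1"

```text
time_s: 3.58
eef_pos: [459.7, 391.9, 78.6]
ee_rot: [-0.0, -0.352, 0.936, -0.001]
force: [0.8, 0.2, -2.6]
grip_width: 0.34
```

```bash
python3 - <<'E'
from to import *
togo(461.6,398,15,131.3);mods()
c=cap('wrist');cv2.imwrite('pics/w2.png',c['img'])
E
```

```text
t 3.58 pos [459.7 391.9  78.6] jaw 131.27 F [ 0.8  0.2 -2.6] w 0.34 
 togo [  1.9   6.1 -63.6] turn [ 0.0017 -0.0004  0.0006] rows>= 1.6 q6 -1.78
module [446.2 172.9] yaw -4.3
module [444.2  54. ] yaw -0.5
module [558.3 153.5] yaw 4.3
module [562.3  40.2] yaw 4.1
```

View pics/w2.png

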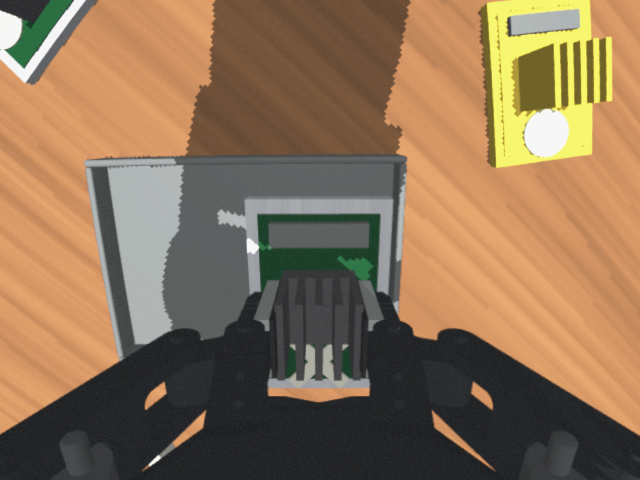

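The view shows module A held square above the tray, at its right half (module at (318,290), tray rim corners (90,160) and (405,158)). I lower and release.

Emit:
play_rows --pt "1 3 -20 0 0 0 -1" --pt "1 3 -20 0 0 0 -1" --pt "0 0 -15 0 0 0 -1" --pt "0 0 -5 0 0 0 -1" --pt "0 0 -2 0 0 0 -1"

```text
time_s: 4.1
eef_pos: [459.4, 400.3, 13.5]
ee_rot: [-0.0, -0.354, 0.935, -0.0]
force: [-13.0, -5.4, 31.0]
grip_width: 0.339
```

```bash
python3 - <<'E'
from to import *
togo(461.6,398,15,131.3)
E
```

```text
t 4.1 pos [459.4 400.3  13.5] jaw 131.52 F [-13.   -5.4  31. ] w 0.339 
 togo [ 2.2 -2.3  1.5] turn [ 0.0006  0.     -0.0038] rows>= 0.1 q6 -1.77
```

Emit:
play_rows --pt "0 0 1.5 0 0 0 -0.5" --pt "0 0 0 0 0 0 0.1" --pt "0 0 0 0 0 0 0.1" --pt "0 0 25 0 0 0 0.1" --pt "0 0 40 0 0 0 0.1"

```text
time_s: 4.52
eef_pos: [458.6, 397.9, 77.4]
ee_rot: [-0.004, -0.353, 0.936, -0.001]
force: [0.5, 0.5, 0.1]
grip_width: 0.549
```

```bash
python3 - <<'E'
from to import *
togo(562.3,40.2,80,94.1)
c=cap('wrist');cv2.imwrite('pics/w3.png',c['img'])
hsv=cv2.cvtColor(c['img'],cv2.COLOR_BGR2HSV);g=cv2.inRange(hsv,(55,90,10),(95,255,160))
print('green px',cv2.countNonZero(g),'centre',ray(c,np.argwhere(g)[:,::-1].mean(0),12)[0].round(1))
E
```

```text
t 4.52 pos [458.6 397.9  77.4] jaw 131.37 F [0.5 0.5 0.1] w 0.549 
 togo [ 103.7 -357.7    2.6] turn [ 0.0024 -0.0083 -0.6506] rows>= 9.1 q6 -1.77
green px 5440 centre [459.6 342.3  12. ]
```

View pics/w3.png

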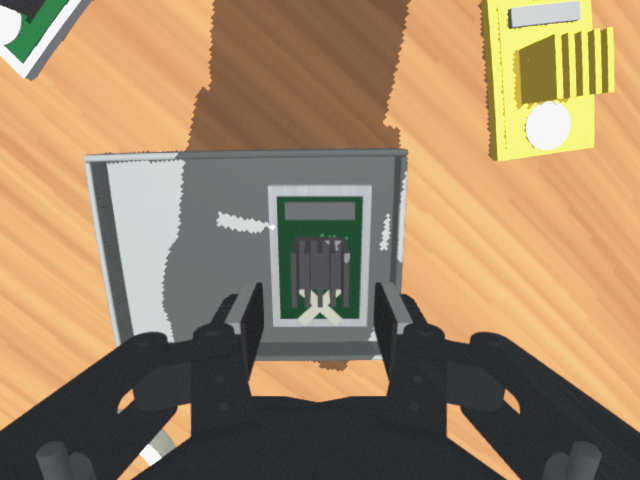

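A lies flat in the right half of the tray, at (320,257) in the wrist view. Next is C, the second cross.

Emit:
play_rows --pt "10 -34.4 1 0 0 -0.063 0.1" --pt "10 -34.4 1 0 0 -0.063 0.1" --pt "10 -34.4 1 0 0 -0.063 0.1" --pt "10 -34.4 1 0 0 -0.063 0.1" --pt "10 -34.4 1 0 0 -0.063 0.1"

```text
time_s: 4.98
eef_pos: [515.3, 228.8, 101.7]
ee_rot: [0.013, -0.201, 0.98, 0.0]
force: [0.2, -0.0, 0.5]
grip_width: 0.552
```

Emit:
play_rows --pt "10 -34.4 1 0 0 -0.063 0.1" --pt "10 -34.4 1 0 0 -0.063 0.1" --pt "10 -34.4 1 0 0 -0.063 0.1" --pt "10 -34.4 1 0 0 -0.063 0.1" --pt "10 -34.4 1 0 0 -0.063 0.1"

```text
time_s: 5.4
eef_pos: [569.2, 47.2, 112.3]
ee_rot: [0.019, -0.036, 0.999, -0.003]
force: [0.5, 1.5, -0.2]
grip_width: 0.55
```

```bash
cat >> to.py <<'E'
def wmods(z=8):
    c=cap('wrist');hsv=cv2.cvtColor(c['img'],cv2.COLOR_BGR2HSV);w=cv2.inRange(hsv,(0,0,140),(180,70,255));g=cv2.inRange(hsv,(45,60,10),(95,255,160))
    m=cv2.morphologyEx(w|g,cv2.MORPH_CLOSE,np.ones((9,9)))
    for k in cv2.findContours(m,cv2.RETR_EXTERNAL,cv2.CHAIN_APPROX_NONE)[0]:
        if cv2.contourArea(k)<3000: continue
        r=cv2.minAreaRect(k);P=ray(c,cv2.boxPoints(r),z);print('wrist',np.round(r[0]),P.mean(0).round(1)[:2],[np.linalg.norm(P[i]-P[i-1]).round(1) for i in (1,2)],np.degrees(np.arctan2(*(P[1]-P[0])[1::-1])).round(1))
    return c
E
python3 - <<'E'
from to import *
togo(562.3,40.2,11,94.1);mods();cv2.imwrite('pics/w4.png',wmods()['img'])
E
```

```text
t 5.4 pos [569.2  47.2 112.3] jaw 94.15 F [ 0.5  1.5 -0.2] w 0.55 
 togo [  -6.9   -7.  -101.3] turn [ 0.0046  0.039  -0.001 ] rows>= 2.5 q6 -1.77
wrist [302. 430.] [764.8  36.9] [np.float64(121.9), np.float64(272.6)] 172.8
wrist [ 80. 439.] [ 808.3 -184.1] [np.float64(231.5), np.float64(98.1)] 129.0
wrist [551. 435.] [767.2 281.4] [np.float64(95.0), np.float64(230.5)] 159.9
wrist [319. 216.] [562.7  40.3] [np.float64(57.6), np.float64(77.3)] 93.7
wrist [481. 220.] [558.6 156.1] [np.float64(94.7), np.float64(60.8)] -175.4
wrist [539.  60.] [449.6 174.8] [np.float64(83.2), np.float64(60.9)] 176.4
wrist [352.  52.] [455.8  54.4] [np.float64(53.8), np.float64(61.5)] 94.0
wrist [ 44. 142.] [ 529.3 -170. ] [np.float64(237.3), np.float64(154.5)] 127.8
```

Emit:
play_rows --pt "-3.4 -3.5 -25 0 0.02 0 0.1" --pt "-3.4 -3.5 -25 0 0.02 0 0.1" --pt "0 0 -25 0 0 0 0.1" --pt "0 0 -15 0 0 0 0.1" --pt "0 0 -5 0 0 0 0.1"

```text
time_s: 5.92
eef_pos: [567.0, 35.5, 19.8]
ee_rot: [0.007, -0.033, 0.999, -0.004]
force: [0.3, -0.7, -0.6]
grip_width: 0.553
```

```bash
python3 - <<'E'
from to import *
togo(562.5,40.3,11,94.1)
E
```

```text
t 5.92 pos [567.   35.5  19.8] jaw 93.81 F [ 0.3 -0.7 -0.6] w 0.553 
 togo [-4.5  4.8 -8.8] turn [0.0074 0.0135 0.005 ] rows>= 0.3 q6 -1.77
```

Emit:
play_rows --pt "-4.5 4.8 -4 0.007 0.013 0.005 0.1" --pt "0 0 -3 0 0 0 0.1" --pt "0 0 0 0 0 0 -1" --pt "0 0 0 0 0 0 -1" --pt "0 0 0 0 0 0 -1"

```text
time_s: 6.33
eef_pos: [563.0, 42.0, 14.9]
ee_rot: [0.001, -0.037, 0.999, 0.0]
force: [-0.7, -0.8, -4.3]
grip_width: 0.336
```

Emit:
play_rows --pt "0 0 0 0 0 0 -1" --pt "0 0 20 0 0 0 -1" --pt "0 0 25 0 0 0 -1" --pt "0 0 25 0 0 0 -1" --pt "0 0 0 0 0 0 -1"

```text
time_s: 6.75
eef_pos: [561.3, 42.4, 86.4]
ee_rot: [-0.001, -0.037, 0.999, 0.0]
force: [1.3, -0.4, -3.4]
grip_width: 0.34
```

```bash
python3 - <<'E'
from to import *
togo(514.4,338,85,131.3)
E
```

```text
t 6.75 pos [561.3  42.4  86.4] jaw 94.27 F [ 1.3 -0.4 -3.4] w 0.34 
 togo [-46.9 295.6  -1.4] turn [-3.000e-04 -1.500e-03  6.463e-01] rows>= 7.3 q6 -1.78
```

Emit:
play_rows --pt "-4.5 28.5 0 0 0 0.063 -1" --pt "-4.5 28.5 0 0 0 0.063 -1" --pt "-4.5 28.5 0 0 0 0.063 -1" --pt "-4.5 28.5 0 0 0 0.063 -1" --pt "-4.5 28.5 0 0 0 0.063 -1"

```text
time_s: 7.17
eef_pos: [538.0, 184.3, 83.2]
ee_rot: [-0.001, -0.195, 0.981, -0.0]
force: [0.5, -0.3, -4.5]
grip_width: 0.335
```

Emit:
play_rows --pt "-4.5 28.5 0 0 0 0.063 -1" --pt "-4.5 28.5 0 0 0 0.063 -1" --pt "-4.5 28.5 0 0 0 0.063 -1" --pt "-4.5 28.5 0 0 0 0.063 -1" --pt "-4.5 26 0 0 0 0.055 -1"

```text
time_s: 7.58
eef_pos: [510.9, 330.8, 76.3]
ee_rot: [-0.004, -0.35, 0.937, -0.0]
force: [0.8, -0.3, -3.6]
grip_width: 0.338
```

Emit:
play_rows --pt "0 0 0 0 0 0 -1"

```text
time_s: 7.67
eef_pos: [508.9, 334.8, 74.8]
ee_rot: [-0.005, -0.353, 0.936, 0.0]
force: [-0.4, 0.9, -4.3]
grip_width: 0.332
```

```bash
python3 - <<'E'
from to import *
togo(514.4,338,19,131.3);mods()
E
```

```text
t 7.67 pos [508.9 334.8  74.8] jaw 131.37 F [-0.4  0.9 -4.3] w 0.332 
 togo [  5.5   3.2 -55.8] turn [ 0.003  -0.0089 -0.0013] rows>= 1.4 q6 -1.9
module [446.2 173. ] yaw -4.3
module [444.3  54.3] yaw 0.1
module [558.3 153.5] yaw 4.3
```

Emit:
play_rows --pt "2.7 1.6 -18 0.002 -0.004 0 -1" --pt "2.7 1.6 -18 0 -0.004 0 -1" --pt "0 0 -12 0 0 0 -1" --pt "0 0 -5 0 0 0 -1" --pt "0 0 0 0 0 0 -1"

```text
time_s: 8.13
eef_pos: [514.8, 334.3, 18.2]
ee_rot: [-0.001, -0.35, 0.937, -0.001]
force: [-6.1, 4.6, 11.8]
grip_width: 0.336
```

Emit:
play_rows --pt "0 0 -1 0 0 0 -1" --pt "0 0 0 0 0 0 -1"

```text
time_s: 8.3
eef_pos: [515.0, 334.0, 18.5]
ee_rot: [-0.001, -0.35, 0.937, -0.0]
force: [0.3, -0.9, -4.8]
grip_width: 0.332
```

Emit:
play_rows --pt "0 0 -1 0 0 0 -0.5" --pt "0 0 0 0 0 0 0.1" --pt "0 0 0 0 0 0 0.1" --pt "0 0 25 0 0 0 0.1" --pt "0 0 40 0 0 0 0.1"

```text
time_s: 8.72
eef_pos: [512.9, 330.5, 77.7]
ee_rot: [-0.007, -0.348, 0.938, -0.001]
force: [0.3, 0.1, 0.7]
grip_width: 0.551
```

```bash
python3 - <<'E'
from to import *
togo(558.4,154,90,94.2);mods(); cv2.imwrite('pics/w5.png',wmods(12)['img'])
E
```

```text
t 8.72 pos [512.9 330.5  77.7] jaw 130.71 F [0.3 0.1 0.7] w 0.551 
 togo [  45.5 -176.5   12.3] turn [ 0.0017 -0.0133 -0.6372] rows>= 5.1 q6 -1.9
module [446.1 173.2] yaw -3.6
module [444.3  54.3] yaw 0.1
module [558.3 153.5] yaw 4.3
wrist [308. 244.] [520.8 327.3] [np.float64(75.7), np.float64(90.0)] 130.7
wrist [464. 236.] [453.1 401.7] [np.float64(128.5), np.float64(93.8)] -144.6
wrist [ 56. 110.] [556.8 156. ] [np.float64(97.9), np.float64(63.2)] -179.4
wrist [167.  37.] [478.7 186.5] [np.float64(81.0), np.float64(38.8)] 128.2
```

View pics/w5.png

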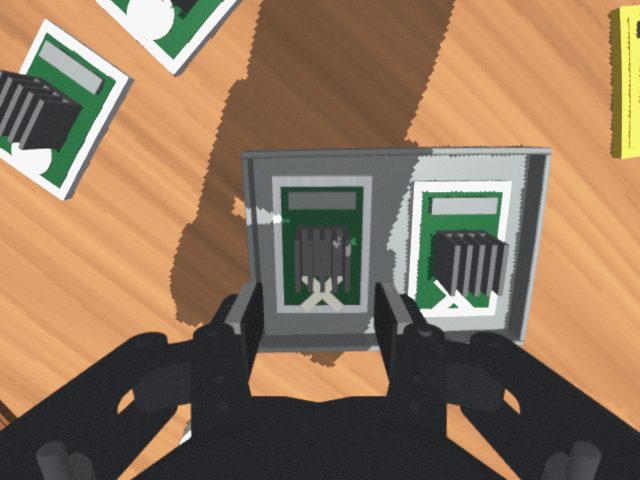

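Both cross modules lie flat in the tray, at (322,245) and (460,250) in the wrist view. Next is disc module B.

Emit:
play_rows --pt "6.2 -24.3 2 0 -0.002 -0.088 0.1" --pt "6.2 -24.3 2 0 -0.002 -0.088 0.1" --pt "6.2 -24.3 2 0 -0.002 -0.088 0.1" --pt "6.2 -24.3 2 0 -0.002 -0.088 0.1" --pt "6.2 -24.3 1 0 -0.002 -0.088 0.1"

```text
time_s: 9.23
eef_pos: [548.9, 209.5, 95.7]
ee_rot: [0.009, -0.129, 0.992, -0.003]
force: [-0.0, 0.5, -0.8]
grip_width: 0.547
```

Emit:
play_rows --pt "6.2 -24.3 0 0 0 -0.088 0.1" --pt "6.2 -24.3 0 0 0 -0.088 0.1" --pt "0 0 0 0 0 0 0.1"

```text
time_s: 9.48
eef_pos: [563.3, 153.9, 95.4]
ee_rot: [0.01, -0.032, 0.999, -0.004]
force: [-0.2, -0.7, 0.4]
grip_width: 0.547
```

```bash
python3 - <<'E'
from to import *
togo(558.4,154,13,94.2);mods(); wmods()
E
```

```text
t 9.48 pos [563.3 153.9  95.4] jaw 93.72 F [-0.2 -0.7  0.4] w 0.547 
 togo [ -4.9   0.1 -82.4] turn [0.0081 0.0208 0.0083] rows>= 2.0 q6 -1.56
module [444.3  54.3] yaw 0.1
wrist [317. 229.] [558.1 153.8] [np.float64(91.4), np.float64(60.0)] -178.3
wrist [613. 180.] [511.8 354.2] [np.float64(103.9), np.float64(159.7)] 125.2
wrist [363.  61.] [452.6 173.8] [np.float64(76.7), np.float64(60.6)] 175.1
wrist [160.  58.] [457.5  52.1] [np.float64(66.6), np.float64(65.4)] 91.2
```

Emit:
play_rows --pt "-2.5 0 -22 0.004 0.01 0.004 0.1" --pt "-2.4 0 -22 0.004 0.01 0 0.1" --pt "0 0 -20 0 0 0 0.1" --pt "0 0 -10 0 0 0 0.1" --pt "0 0 0 0 0 0 0.1"

```text
time_s: 10.0
eef_pos: [556.8, 161.7, 19.4]
ee_rot: [0.002, -0.044, 0.999, 0.001]
force: [1.0, 0.4, 0.4]
grip_width: 0.549
```

```bash
python3 - <<'E'
from to import *
togo(558.3,153.8,12,94)
E
```

```text
t 10.0 pos [556.8 161.7  19.4] jaw 95.02 F [1.  0.4 0.4] w 0.549 
 togo [ 1.5 -7.9 -7.4] turn [-0.0025  0.0033 -0.0178] rows>= 0.3 q6 -1.58
```

Emit:
play_rows --pt "1 -6 -4 0 0 -0.017 0.1" --pt "0 -1.5 -3 0 0 0 0.1" --pt "0 0 0 0 0 0 -1" --pt "0 0 0 0 0 0 -1" --pt "0 0 0 0 0 0 -1"

```text
time_s: 10.42
eef_pos: [558.8, 155.1, 14.5]
ee_rot: [0.003, -0.036, 0.999, 0.001]
force: [-0.3, 0.7, -4.2]
grip_width: 0.337
```

Emit:
play_rows --pt "0 0 0 0 0 0 -1" --pt "0 0 20 0 0 0 -1" --pt "0 0 25 0 0 0 -1" --pt "0 0 20 0 0 0 -1" --pt "0 0 0 0 0 0 -1"

```text
time_s: 10.83
eef_pos: [556.9, 155.0, 80.3]
ee_rot: [0.001, -0.036, 0.999, 0.001]
force: [0.8, 0.5, -4.1]
grip_width: 0.336
```

```bash
cat >> to.py <<'E'
th,tx,ty=np.load('jig.npy');JR=np.array([[np.cos(th),-np.sin(th)],[np.sin(th),np.cos(th)]])
def jw(x,y): return JR@[x,y]+[tx,ty]
def tojig():
    s=sense();p=JR.T@(s['eef_pos'][:2]-[tx,ty]);f=JR.T@s['force'][:2];print('jig pos',p.round(1),'jig F',f.round(1),'x unit',JR[:,0].round(3),'y unit',JR[:,1].round(3))
E
python3 - <<'E'
from to import *
togo(*jw(-6,-89),80,np.degrees(th)+90);tojig();mods()
E
```

```text
t 10.83 pos [556.9 155.   80.3] jaw 94.15 F [ 0.8  0.5 -4.1] w 0.336 
 togo [-1.598e+02 -4.287e+02 -3.000e-01] turn [-0.0017  0.0026 -0.7819] rows>= 11.2 q6 -1.58
jig pos [-164.1  340.3] jig F [0.3 1. ] x unit [ 0.759 -0.651] y unit [0.651 0.759]
module [444.3  54.3] yaw 0.1
```

Emit:
play_rows --pt "-11 -29.6 1 0 0 -0.054 -1" --pt "-11 -29.6 1 0 0 -0.054 -1" --pt "-11 -29.6 1 0 0 -0.054 -1" --pt "-11 -29.6 1 0 0 -0.054 -1" --pt "-11 -29.6 1 0 0 -0.054 -1"

```text
time_s: 11.3
eef_pos: [496.3, 7.4, 76.4]
ee_rot: [-0.003, 0.1, 0.995, 0.002]
force: [0.5, -0.3, -3.7]
grip_width: 0.336
```

Emit:
play_rows --pt "-11 -29.6 0 0 0 -0.054 -1" --pt "-11 -29.6 0 0 0 -0.054 -1" --pt "-11 -29.6 0 0 0 -0.054 -1" --pt "-11 -29.6 0 0 0 -0.054 -1" --pt "-11 -29.6 0 0 0 -0.054 -1"

```text
time_s: 11.72
eef_pos: [433.9, -145.4, 69.6]
ee_rot: [-0.008, 0.239, 0.971, 0.004]
force: [-0.3, -0.6, -3.1]
grip_width: 0.341
```

Emit:
play_rows --pt "-11 -29.6 0 0 0 -0.054 -1" --pt "-11 -29.6 0 0 0 -0.054 -1" --pt "-11 -29.6 0 0 0 -0.054 -1" --pt "-11 -20 0 0 0 -0.054 -1" --pt "0 0 0 0 0 0 -1"

```text
time_s: 12.13
eef_pos: [382.5, -261.6, 63.1]
ee_rot: [-0.011, 0.351, 0.936, 0.006]
force: [0.5, 0.7, -4.7]
grip_width: 0.338
```

```bash
python3 - <<'E'
from to import *
togo(*jw(-6,-89),40,np.degrees(th)+90);tojig();mods()
c=cap('wrist');cv2.imwrite('pics/w6.png',c['img'])
E
```

```text
t 12.13 pos [ 382.5 -261.6   63.1] jaw 48.89 F [ 0.5  0.7 -4.7] w 0.338 
 togo [ 14.6 -12.  -23.1] turn [-0.0197 -0.0158  0.0081] rows>= 0.7 q6 -1.71
jig pos [-25.  -89.4] jig F [-0.1  0.9] x unit [ 0.759 -0.651] y unit [0.651 0.759]
module [446.2 172.9] yaw -4.3
module [447.2  53.9] yaw -1.0
```

View pics/w6.png

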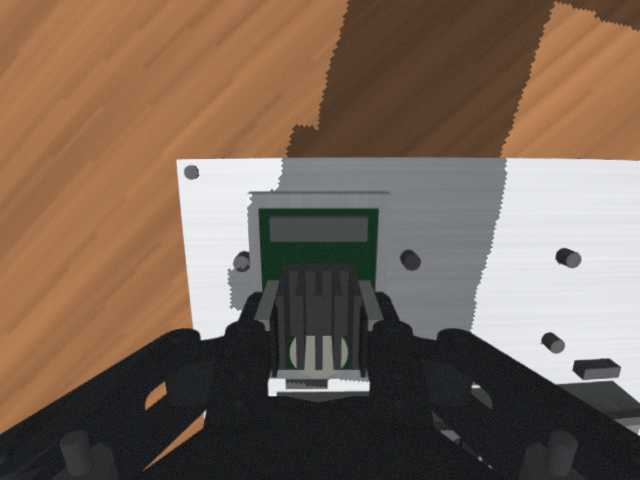

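The disc module is held over nest 2. The nest's -x dowel is at (241,261) and the neighbouring nest's is at (410,261), with the module between them. I level the tool and lower it.

Emit:
play_rows --pt "6 -5 -8 -0.01 -0.008 0.004 -1" --pt "6 -5 -8 -0.01 -0.008 0.004 -1" --pt "2 -2 -8 0 0 0 -1" --pt "0 0 -8 0 0 0 -1" --pt "0 0 0 0 0 0 -1"

```text
time_s: 12.65
eef_pos: [398.3, -266.0, 26.6]
ee_rot: [-0.002, 0.342, 0.94, 0.002]
force: [0.7, -0.1, -3.9]
grip_width: 0.337
```

```bash
python3 - <<'E'
from to import *
togo(*jw(-6,-90),21,np.degrees(th)+90);tojig()
E
```

```text
t 12.65 pos [ 398.3 -266.    26.6] jaw 50.03 F [ 0.7 -0.1 -3.9] w 0.337 
 togo [-1.8 -8.5 -5.6] turn [-0.0055 -0.0029 -0.0119] rows>= 0.3 q6 -1.71
jig pos [-10.2 -82.4] jig F [0.6 0.4] x unit [ 0.759 -0.651] y unit [0.651 0.759]
```

Emit:
play_rows --pt "-1 -4 -2 -0.005 -0.003 -0.012 -1" --pt "-1 -4 -2 0 0 0 -1" --pt "0 0 -1 0 0 0 -1" --pt "0 0 0 0 0 0 -1"

```text
time_s: 12.98
eef_pos: [395.9, -273.2, 20.7]
ee_rot: [-0.001, 0.347, 0.938, 0.001]
force: [0.2, 0.5, -2.8]
grip_width: 0.336
```

```bash
python3 - <<'E'
from to import *
togo(*jw(-4,-93),20.5,np.degrees(th)+90);tojig()
E
```

```text
t 12.98 pos [ 395.9 -273.2   20.7] jaw 49.38 F [ 0.2  0.5 -2.8] w 0.336 
 togo [ 0.2 -4.8 -0.2] turn [-0.0017 -0.001  -0.0005] rows>= 0.1 q6 -1.71
jig pos [ -7.3 -89.5] jig F [-0.2  0.5] x unit [ 0.759 -0.651] y unit [0.651 0.759]
```

Emit:
play_rows --pt "0 0 -0.6 0 0 0 -1" --pt "-0.8 -0.9 0 0 0 0 -1" --pt "-0.8 -0.9 0 0 0 0 -1" --pt "-0.8 -0.9 0 0 0 0 -1"

```text
time_s: 13.32
eef_pos: [393.5, -276.4, 20.8]
ee_rot: [-0.0, 0.347, 0.938, 0.0]
force: [1.0, 0.0, -3.6]
grip_width: 0.333
```

```bash
python3 - <<'E'
from to import *
togo(*jw(-4,-95),20.5,np.degrees(th)+90);tojig()
E
```

```text
t 13.32 pos [ 393.5 -276.4   20.8] jaw 49.38 F [ 1.   0.  -3.6] w 0.333 
 togo [ 1.3 -3.1 -0.3] turn [-0.0007 -0.0001 -0.0004] rows>= 0.1 q6 -1.72
jig pos [ -7.  -93.4] jig F [0.7 0.6] x unit [ 0.759 -0.651] y unit [0.651 0.759]
```

Emit:
play_rows --pt "0 0 -1.2 0 0 0 -1" --pt "0 0 -1.2 0 0 0 -1" --pt "-0.8 -0.9 0 0 0 0 -1" --pt "-0.8 -0.9 0 0 0 0 -1"

```text
time_s: 13.65
eef_pos: [392.2, -278.5, 20.7]
ee_rot: [0.001, 0.347, 0.938, 0.0]
force: [6.7, 6.4, -4.4]
grip_width: 0.34
```

```bash
python3 - <<'E'
from to import *
togo(*jw(-4,-95),20.5,np.degrees(th)+90);tojig()
E
```

```text
t 13.65 pos [ 392.2 -278.5   20.7] jaw 49.36 F [ 6.7  6.4 -4.4] w 0.34 
 togo [ 2.5 -1.1 -0.2] turn [ 0.0001  0.0014 -0.0002] rows>= 0.1 q6 -1.72
jig pos [ -6.6 -95.8] jig F [0.9 9.3] x unit [ 0.759 -0.651] y unit [0.651 0.759]
```

Contact with the dowels registered at y = -95.8 with 9 N. Next I slide +x to the stop.

Emit:
play_rows --pt "1.1 -1.0 -1.5 0 0 0 -1" --pt "1.1 -1.0 0 0 0 0 -1" --pt "1.1 -1.0 0 0 0 0 -1" --pt "1.1 -1.0 0 0 0 0 -1"

```text
time_s: 13.98
eef_pos: [395.3, -280.8, 20.3]
ee_rot: [-0.002, 0.347, 0.938, 0.002]
force: [-2.5, 4.0, 2.8]
grip_width: 0.337
```

```bash
python3 - <<'E'
from to import *
togo(*jw(0,-95),20.5,np.degrees(th)+90);tojig()
E
```

```text
t 13.98 pos [ 395.3 -280.8   20.3] jaw 49.38 F [-2.5  4.   2.8] w 0.337 
 togo [ 2.5 -1.3  0.2] turn [-0.0041 -0.0024 -0.0006] rows>= 0.1 q6 -1.72
jig pos [ -2.7 -95.6] jig F [-4.4  1.4] x unit [ 0.759 -0.651] y unit [0.651 0.759]
```

Emit:
play_rows --pt "1.0 -1.3 0 -0.004 -0.002 0 -1" --pt "1.0 -1.3 0 0 0 0 -1" --pt "1.0 -1.3 0 0 0 0 -1"

```text
time_s: 14.23
eef_pos: [397.3, -282.6, 20.3]
ee_rot: [-0.003, 0.347, 0.938, 0.002]
force: [-5.5, 7.7, 9.3]
grip_width: 0.341
```

```bash
python3 - <<'E'
from to import *
togo(*jw(0,-95),20.5,np.degrees(th)+90);tojig()
E
```

```text
t 14.23 pos [ 397.3 -282.6   20.3] jaw 49.38 F [-5.5  7.7  9.3] w 0.341 
 togo [0.5 0.4 0.2] turn [-0.0057 -0.0043 -0.0005] rows>= 0.1 q6 -1.72
jig pos [ -0.1 -95.7] jig F [-9.2  2.3] x unit [ 0.759 -0.651] y unit [0.651 0.759]
```

Emit:
play_rows --pt "0.5 -1.7 0.3 -0.005 -0.004 0 -1" --pt "0.5 -1.7 0.3 0 0 0 -1"

```text
time_s: 14.4
eef_pos: [397.6, -283.1, 20.4]
ee_rot: [-0.003, 0.347, 0.938, 0.003]
force: [-2.3, 12.6, 6.8]
grip_width: 0.337
```

```bash
python3 - <<'E'
from to import *
togo(*jw(0,-95),20.5,np.degrees(th)+90);tojig()
E
```

```text
t 14.4 pos [ 397.6 -283.1   20.4] jaw 49.34 F [-2.3 12.6  6.8] w 0.337 
 togo [0.2 0.9 0.1] turn [-0.0074 -0.0031  0.0002] rows>= 0.1 q6 -1.72
jig pos [  0.5 -95.8] jig F [-10.    8.1] x unit [ 0.759 -0.651] y unit [0.651 0.759]
```

Both contacts are seated at jig (0.5,-95.8). I release and back off.

Emit:
play_rows --pt "0 0 0 0 0 0 -0.4" --pt "0 0 0 0 0 0 0.1" --pt "0 0 0 0 0 0 0.1" --pt "0 0 20 0 0 0 0.1" --pt "0 0 35 0 0 0 0.1"

```text
time_s: 14.82
eef_pos: [396.4, -282.3, 71.8]
ee_rot: [-0.006, 0.348, 0.938, 0.004]
force: [0.2, -0.8, -0.9]
grip_width: 0.551
```

```bash
cat >> to.py <<'E'
def wjig(name,xs,ys,z,s=3):
    c=cap('wrist');X,Y=np.meshgrid(np.arange(ys[1],ys[0],-1/s),np.arange(xs[1],xs[0],-1/s));J=np.stack([Y.ravel(),X.ravel()],1)@JR.T+[tx,ty]
    uv=proj(c,np.c_[J,np.full(len(J),z)]).astype(np.float32).reshape(X.shape+(2,))
    cv2.imwrite(name,cv2.remap(c['img'],uv[...,0],uv[...,1],cv2.INTER_CUBIC));return c
E
python3 - <<'E'
from to import *
togo(446.2,173,90,86);tojig();mods()
wjig('pics/n2.png',(-60,60),(-145,-45),14,5)
E
```

```text
t 14.82 pos [ 396.4 -282.3   71.8] jaw 49.32 F [ 0.2 -0.8 -0.9] w 0.551 
 togo [ 49.8 455.3  18.2] turn [-0.0093 -0.0116  0.6401] rows>= 11.2 q6 -1.72
jig pos [ -1. -96.] jig F [ 0.7 -0.5] x unit [ 0.759 -0.651] y unit [0.651 0.759]
module [446.2 172.9] yaw -4.3
module [444.9  54.3] yaw -0.8
```

View pics/n2.png

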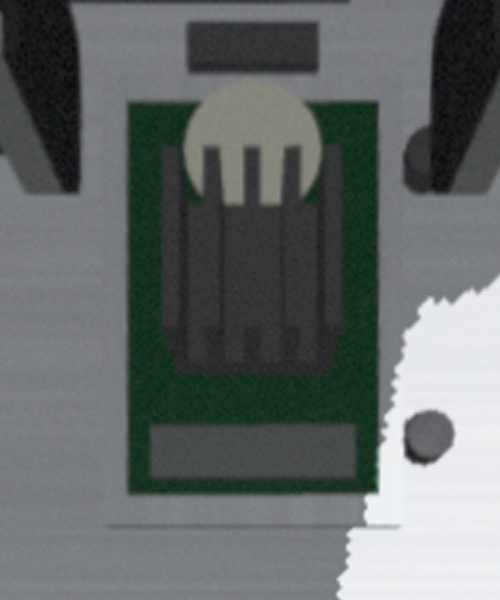

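Seated: the plate's dowel edge is at column 400 (y = -125), its end is against the stop (row 75), and the far end is at row 525 (x = -45). These match the nest exactly. Next is D.

Emit:
play_rows --pt "4 36.4 2 -0.002 -0.002 0.052 0.1" --pt "4 36.4 2 -0.002 -0.002 0.052 0.1" --pt "4 36.4 2 -0.002 -0.002 0.052 0.1" --pt "4 36.4 2 -0.002 -0.002 0.052 0.1" --pt "4 36.4 2 -0.002 -0.002 0.052 0.1"

```text
time_s: 15.33
eef_pos: [420.3, -105.1, 87.9]
ee_rot: [0.012, 0.223, 0.975, -0.004]
force: [0.5, 0.1, -1.1]
grip_width: 0.551
```

Emit:
play_rows --pt "4 36.4 0 0 0 0.052 0.1" --pt "4 36.4 0 0 0 0.052 0.1" --pt "4 36.4 0 0 0 0.052 0.1" --pt "4 36.4 0 0 0 0.052 0.1" --pt "4 36.4 0 0 0 0.052 0.1"

```text
time_s: 15.75
eef_pos: [441.2, 84.7, 87.7]
ee_rot: [0.015, 0.089, 0.996, -0.003]
force: [1.8, 0.3, -0.1]
grip_width: 0.548
```

Emit:
play_rows --pt "4 36.4 0 0 0 0.052 0.1" --pt "4 30 0 0 0 0.052 0.1" --pt "0 0 0 0 0 0 0.1"

```text
time_s: 16.0
eef_pos: [449.7, 159.4, 87.1]
ee_rot: [0.017, 0.031, 0.999, -0.002]
force: [0.6, -0.2, 0.1]
grip_width: 0.551
```

```bash
python3 - <<'E'
from to import *
togo(446.2,173,13,85.9);mods();wmods()
E
```

```text
t 16.0 pos [449.7 159.4  87.1] jaw 86.46 F [ 0.6 -0.2  0.1] w 0.551 
 togo [ -3.5  13.6 -74.1] turn [ 0.0053  0.0344 -0.0098] rows>= 1.8 q6 -1.4
module [444.3  54.2] yaw 0.1
wrist [ 35. 353.] [531.6 -67.2] [np.float64(153.6), np.float64(54.8)] 157.7
wrist [601. 293.] [505.5 357.7] [np.float64(133.9), np.float64(115.5)] 131.9
wrist [157. 241.] [444.7  52.1] [np.float64(69.8), np.float64(91.7)] 90.6
wrist [345. 231.] [445.8 174.9] [np.float64(60.0), np.float64(92.0)] 86.5
```

Emit:
play_rows --pt "-1.5 6 -20 0.003 0.017 -0.005 0.1" --pt "-1.5 5 -20 0.003 0.017 -0.005 0.1" --pt "0 0 -20 0 0 0 0.1" --pt "0 0 -6 0 0 0 0.1" --pt "0 0 0 0 0 0 0.1"

```text
time_s: 16.52
eef_pos: [448.4, 162.8, 19.2]
ee_rot: [0.001, 0.043, 0.999, -0.0]
force: [0.7, 1.8, 2.7]
grip_width: 0.55
```

```bash
python3 - <<'E'
from to import *
togo(446.1,173.6,12,86)
E
```

```text
t 16.52 pos [448.4 162.8  19.2] jaw 85.06 F [0.7 1.8 2.7] w 0.55 
 togo [-2.3 10.8 -7.2] turn [0.0001 0.003  0.0165] rows>= 0.3 q6 -1.38
```

Emit:
play_rows --pt "-1 5.5 0 0 0 0.008 0.1" --pt "-1 5.3 -3 0 0 0.008 0.1" --pt "0 0 -3.5 0 0 0 0.1" --pt "0 0 0 0 0 0 0.1"

```text
time_s: 16.85
eef_pos: [447.6, 172.7, 14.5]
ee_rot: [0.003, 0.036, 0.999, -0.0]
force: [-0.1, 0.6, -0.4]
grip_width: 0.553
```

```bash
python3 - <<'E'
from to import *
togo(446.1,173.6,12,86)
E
```

```text
t 16.85 pos [447.6 172.7  14.5] jaw 85.89 F [-0.1  0.6 -0.4] w 0.553 
 togo [-1.5  0.9 -2.5] turn [0.0005 0.0061 0.0019] rows>= 0.1 q6 -1.37
```

Emit:
play_rows --pt "-1.5 0.9 -2 0 0.006 0 -1" --pt "0 0 0 0 0 0 -1" --pt "0 0 0 0 0 0 -1" --pt "0 0 0 0 0 0 -1" --pt "0 0 0 0 0 0 -1"

```text
time_s: 17.27
eef_pos: [445.9, 173.7, 13.0]
ee_rot: [-0.0, 0.036, 0.999, -0.0]
force: [1.0, 1.0, -0.1]
grip_width: 0.336
```

Emit:
play_rows --pt "0 0 20 0 0 0 -1" --pt "0 0 25 0 0 0 -1" --pt "0 0 20 0 0 0 -1" --pt "0 0 0 0 0 0 -1"

```text
time_s: 17.6
eef_pos: [444.0, 173.3, 78.6]
ee_rot: [-0.003, 0.036, 0.999, -0.001]
force: [0.7, 0.5, -2.7]
grip_width: 0.339
```

```bash
python3 - <<'E'
from to import *
togo(*jw(-8,8),70,np.degrees(th)+90)
E
```

```text
t 17.6 pos [444.  173.3  78.6] jaw 85.9 F [ 0.7  0.5 -2.7] w 0.339 
 togo [  14.8 -372.1   -8.6] turn [-5.000e-04 -5.900e-03 -6.378e-01] rows>= 9.1 q6 -1.37
```

Emit:
play_rows --pt "1.3 -32.5 3 0 0 -0.0555 -1" --pt "1.3 -32.5 3 0 0 -0.0555 -1" --pt "1.3 -32.5 3 0 0 -0.0555 -1" --pt "1.3 -32.5 2 0 0 -0.0555 -1" --pt "1.3 -32.5 2 0 0 -0.0555 -1"

```text
time_s: 18.02
eef_pos: [448.0, 10.0, 88.1]
ee_rot: [-0.004, 0.174, 0.985, 0.0]
force: [0.8, -0.0, -3.5]
grip_width: 0.335
```

Emit:
play_rows --pt "1.3 -32.5 1 0 0 -0.0555 -1" --pt "1.3 -32.5 0 0 0 -0.0555 -1" --pt "1.3 -32.5 0 0 0 -0.0555 -1" --pt "1.3 -32.5 0 0 0 -0.0555 -1" --pt "1.3 -32.5 0 0 0 -0.0555 -1"

```text
time_s: 18.43
eef_pos: [451.3, -160.0, 83.8]
ee_rot: [-0.006, 0.316, 0.949, 0.002]
force: [0.5, 0.6, -2.7]
grip_width: 0.336
```

Emit:
play_rows --pt "1.3 -28 0 0 0 -0.0555 -1" --pt "0 0 0 0 0 0 -1" --pt "0 0 0 0 0 0 -1"

```text
time_s: 18.68
eef_pos: [451.2, -195.2, 80.0]
ee_rot: [-0.007, 0.348, 0.937, 0.002]
force: [-1.0, -0.1, -2.8]
grip_width: 0.34
```

```bash
python3 - <<'E'
from to import *
togo(*jw(-8,6),24,np.degrees(th)+90);tojig();mods()
E
```

```text
t 18.68 pos [ 451.2 -195.2   80. ] jaw 49.28 F [-1.  -0.1 -2.8] w 0.34 
 togo [  6.4  -5.2 -56. ] turn [-0.0083 -0.0127  0.0013] rows>= 1.4 q6 -1.51
jig pos [-16.2   5.8] jig F [-0.7 -0.7] x unit [ 0.759 -0.651] y unit [0.651 0.759]
```

Emit:
play_rows --pt "2 -1.5 -14 -0.004 -0.006 0 -1" --pt "2 -1.5 -14 -0.004 -0.006 0 -1" --pt "2 -2 -12 0 0 0 -1" --pt "0 0 -8 0 0 0 -1" --pt "0 0 0 0 0 0 -1"

```text
time_s: 19.15
eef_pos: [456.7, -195.4, 27.8]
ee_rot: [-0.001, 0.345, 0.939, 0.0]
force: [-0.7, 0.2, -3.3]
grip_width: 0.344
```

```bash
python3 - <<'E'
from to import *
togo(*jw(-7,5),20,np.degrees(th)+90);tojig();mods()
E
```

```text
t 19.15 pos [ 456.7 -195.4   27.8] jaw 49.69 F [-0.7  0.2 -3.3] w 0.344 
 togo [ 0.9 -6.3 -7.8] turn [-0.0018 -0.0023 -0.0059] rows>= 0.2 q6 -1.51
jig pos [-11.8   9.2] jig F [-0.7 -0.3] x unit [ 0.759 -0.651] y unit [0.651 0.759]
```

Emit:
play_rows --pt "0.5 -3 -4 -0.002 -0.002 -0.006 -1" --pt "0.4 -3 -3 0 0 0 -1" --pt "0 0 -1 0 0 0 -1" --pt "0 0 0 0 0 0 -1"

```text
time_s: 19.53
eef_pos: [458.7, -201.6, 21.3]
ee_rot: [0.002, 0.347, 0.938, -0.001]
force: [0.1, 0.1, -2.9]
grip_width: 0.33
```

```bash
python3 - <<'E'
from to import *
togo(*jw(-7,0),19,np.degrees(th)+90);tojig()
E
```

```text
t 19.53 pos [ 458.7 -201.6   21.3] jaw 49.42 F [ 0.1  0.1 -2.9] w 0.33 
 togo [-4.4 -3.9 -2.3] turn [ 0.0023  0.0025 -0.0012] rows>= 0.2 q6 -1.51
jig pos [-6.3  5.8] jig F [-0.   0.1] x unit [ 0.759 -0.651] y unit [0.651 0.759]
```

Emit:
play_rows --pt "-0.85 -1 -1 0.002 0.002 0 -1" --pt "-0.85 -1 -1 0 0 0 -1" --pt "-0.85 -1 -0.7 0 0 0 -1" --pt "-0.85 -1 0 0 0 0 -1" --pt "-0.85 -1 0 0 0 0 -1"

```text
time_s: 19.95
eef_pos: [454.7, -207.1, 19.2]
ee_rot: [0.001, 0.347, 0.938, 0.0]
force: [7.8, 9.3, -2.6]
grip_width: 0.337
```

```bash
python3 - <<'E'
from to import *
togo(*jw(-7,0),19,np.degrees(th)+90);tojig()
E
```

```text
t 19.95 pos [ 454.7 -207.1   19.2] jaw 49.4 F [ 7.8  9.3 -2.6] w 0.337 
 togo [-0.4  1.6 -0.2] turn [ 0.0006  0.0022 -0.0008] rows>= 0.0 q6 -1.53
jig pos [-5.7 -1. ] jig F [-0.1 12.1] x unit [ 0.759 -0.651] y unit [0.651 0.759]
```

Emit:
play_rows --pt "1.1 -1.0 -0.8 0 0 0 -1" --pt "1.1 -1.0 -0.5 0 0 0 -1" --pt "1.1 -1.1 0 0 0 0 -1" --pt "1.1 -1.1 0 0 0 0 -1" --pt "0.9 -1.2 0 0 0 0 -1"

```text
time_s: 20.37
eef_pos: [458.7, -210.3, 19.3]
ee_rot: [-0.001, 0.347, 0.938, 0.002]
force: [2.0, 5.5, -2.9]
grip_width: 0.339
```

```bash
python3 - <<'E'
from to import *
togo(*jw(0,0),19,np.degrees(th)+90);tojig()
E
```

```text
t 20.37 pos [ 458.7 -210.3   19.3] jaw 49.38 F [ 2.   5.5 -2.9] w 0.339 
 togo [ 1.   0.2 -0.3] turn [-0.0048 -0.0013 -0.0005] rows>= 0.0 q6 -1.53
jig pos [-0.6 -0.8] jig F [-2.1  5.5] x unit [ 0.759 -0.651] y unit [0.651 0.759]
```

Emit:
play_rows --pt "0.8 -1.4 -0.5 -0.004 -0.001 0 -1" --pt "0.8 -1.4 -0.5 0 0 0 -1" --pt "0.8 -1.4 0 0 0 0 -1"

```text
time_s: 20.62
eef_pos: [460.0, -211.3, 19.4]
ee_rot: [-0.003, 0.347, 0.938, 0.003]
force: [-0.4, 6.5, -0.4]
grip_width: 0.339
```

```bash
python3 - <<'E'
from to import *
togo(*jw(0,0),19,np.degrees(th)+90);tojig()
E
```

```text
t 20.62 pos [ 460.  -211.3   19.4] jaw 49.36 F [-0.4  6.5 -0.4] w 0.339 
 togo [-0.3  1.3 -0.4] turn [-0.0075 -0.0046 -0.0001] rows>= 0.1 q6 -1.53
jig pos [ 1.1 -0.8] jig F [-4.5  4.7] x unit [ 0.759 -0.651] y unit [0.651 0.759]
```

Emit:
play_rows --pt "0.8 -1.4 0 -0.007 -0.004 0 -1" --pt "0.8 -1.4 0 0 0 0 -1" --pt "0.8 -1.4 0 0 0 0 -1"

```text
time_s: 20.87
eef_pos: [460.3, -211.7, 19.3]
ee_rot: [-0.005, 0.347, 0.938, 0.003]
force: [-6.4, 10.4, 10.9]
grip_width: 0.336
```

```bash
python3 - <<'E'
from to import *
togo(*jw(0,0),19,np.degrees(th)+90);tojig()
E
```

```text
t 20.87 pos [ 460.3 -211.7   19.3] jaw 49.38 F [-6.4 10.4 10.9] w 0.336 
 togo [-0.6  1.6 -0.3] turn [-0.0088 -0.0074 -0.0006] rows>= 0.1 q6 -1.53
jig pos [ 1.5 -0.8] jig F [-11.7   3.7] x unit [ 0.759 -0.651] y unit [0.651 0.759]
```

Stalled at 12 N against the stop. I release and check numerically.

Emit:
play_rows --pt "0 0 0 0 0 0 -0.4" --pt "0 0 0 0 0 0 0.1" --pt "0 0 0 0 0 0 0.1" --pt "0 0 20 0 0 0 0.1" --pt "0 0 35 0 0 0 0.1"

```text
time_s: 21.28
eef_pos: [458.5, -211.3, 71.2]
ee_rot: [-0.009, 0.347, 0.938, 0.004]
force: [1.4, -0.2, -0.9]
grip_width: 0.549
```

```bash
cat >> to.py <<'E'
def board(cam='wrist'):
    c=cap(cam);hsv=cv2.cvtColor(c['img'],cv2.COLOR_BGR2HSV);g=cv2.inRange(hsv,(45,90,10),(95,255,170));g=cv2.morphologyEx(g,cv2.MORPH_CLOSE,np.ones((3,3)))
    for yn in (95,0,-95):
        pts=np.argwhere(g)[:,::-1].astype(float);W=ray(c,pts,15)[:,:2];J=(W-[tx,ty])@JR-[0,yn]
        k=(abs(J[:,0])<60)&(abs(J[:,1])<42)
        if k.sum()<300: continue
        r=cv2.minAreaRect(J[k].astype(np.float32)); print(cam,'nest y',yn,'board ctr',np.round(r[0],1),'size',np.round(r[1],1),'ang',round((r[2]+45)%90-45,2),'n',k.sum())
    return c
E
python3 - <<'E'
from to import *
togo(444.3,54.3,85,90);tojig();mods()
c=board();cv2.imwrite('pics/w7.png',c['img']);board('top')
E
```

```text
t 21.28 pos [ 458.5 -211.3   71.2] jaw 49.38 F [ 1.4 -0.2 -0.9] w 0.549 
 togo [-14.2 265.6  13.8] turn [-0.0072 -0.0179  0.7089] rows>= 6.5 q6 -1.53
jig pos [-0.1 -1.7] jig F [1.2 0.8] x unit [ 0.759 -0.651] y unit [0.651 0.759]
wrist nest y 0 board ctr [ 8.7 -0.5] size [92.8 83. ] ang 0.04 n 4042
wrist nest y -95 board ctr [10.6  7. ] size [98.4 64.9] ang 0.48 n 3629
```

Emit:
play_rows --pt "-1.5 28.3 3 -0.002 -0.004 0.0765 0.1" --pt "-1.5 28.3 3 -0.002 -0.004 0.0765 0.1" --pt "-1.5 28.3 2 -0.002 -0.004 0.0765 0.1" --pt "-1.5 28.3 1 -0.002 -0.004 0.0765 0.1" --pt "-1.5 28.3 0 0 0 0.0765 0.1"

```text
time_s: 21.85
eef_pos: [452.3, -71.9, 81.0]
ee_rot: [0.006, 0.159, 0.987, -0.0]
force: [-0.2, 0.9, -1.1]
grip_width: 0.549
```

Emit:
play_rows --pt "-1.5 28.3 0 0 0 0.0765 0.1" --pt "-1.5 28.3 0 0 0 0.0765 0.1" --pt "-1.5 28.3 0 0 0 0.0765 0.1" --pt "-1.5 26 0 0 0 0.0765 0.1" --pt "0 0 0 0 0 0 0.1"

```text
time_s: 22.27
eef_pos: [443.3, 47.2, 77.3]
ee_rot: [0.004, -0.004, 1.0, 0.001]
force: [0.2, 0.0, -0.6]
grip_width: 0.548
```

```bash
python3 - <<'E'
from to import *
togo(444.3,54.3,13,90);mods();wmods();board('top')
E
```

```text
t 22.27 pos [443.3  47.2  77.3] jaw 90.45 F [ 0.2  0.  -0.6] w 0.548 
 togo [  1.    7.1 -64.3] turn [-0.002   0.0072 -0.0078] rows>= 1.6 q6 -1.74
wrist [510. 408.] [569.7 190. ] [np.float64(87.1), np.float64(97.5)] 164.8
wrist [334. 249.] [445.2  56.1] [np.float64(53.7), np.float64(90.8)] 95.0
wrist [239. 328.] [521.7 -16.4] [np.float64(269.0), np.float64(291.5)] 163.1
```

Emit:
play_rows --pt "0.5 3.5 -16 -0.001 0.004 -0.004 0.1" --pt "0.5 3.5 -16 -0.001 0.003 -0.004 0.1" --pt "0 0 -14 0 0 0 0.1" --pt "0 0 -6 0 0 0 0.1" --pt "0 0 0 0 0 0 0.1"

```text
time_s: 22.83
eef_pos: [447.2, 45.4, 23.3]
ee_rot: [0.002, 0.01, 1.0, -0.001]
force: [0.3, 2.1, 0.5]
grip_width: 0.55
```

```bash
python3 - <<'E'
from to import *
togo(444.5,54.7,13,90)
E
```

```text
t 22.83 pos [447.2  45.4  23.3] jaw 88.83 F [0.3 2.1 0.5] w 0.55 
 togo [ -2.7   9.3 -10.3] turn [0.0023 0.0039 0.0205] rows>= 0.3 q6 -1.71
```

Emit:
play_rows --pt "-1 5 0 0.002 0.004 0.01 0.1" --pt "-1 4.5 -4 0 0 0.01 0.1" --pt "0 0 -4 0 0 0 0.1" --pt "0 0 -2 0 0 0 0.1" --pt "0 0 0 0 0 0 0.1"

```text
time_s: 23.25
eef_pos: [446.2, 54.1, 14.1]
ee_rot: [0.001, 0.001, 1.0, -0.0]
force: [0.3, 0.7, 0.8]
grip_width: 0.548
```

```bash
python3 - <<'E'
from to import *
togo(444.5,54.7,13,90)
E
```

```text
t 23.25 pos [446.2  54.1  14.1] jaw 89.91 F [0.3 0.7 0.8] w 0.548 
 togo [-1.7  0.6 -1.1] turn [0.0007 0.0023 0.0016] rows>= 0.1 q6 -1.71
```

Emit:
play_rows --pt "-1.5 0.6 -1 0 0 0 -1" --pt "0 0 0 0 0 0 -1" --pt "0 0 0 0 0 0 -1" --pt "0 0 0 0 0 0 -1" --pt "0 0 0 0 0 0 -1"

```text
time_s: 23.67
eef_pos: [444.5, 54.8, 13.4]
ee_rot: [0.001, 0.001, 1.0, -0.0]
force: [0.4, 0.4, -1.1]
grip_width: 0.339
```

Emit:
play_rows --pt "0 0 20 0 0 0 -1" --pt "0 0 25 0 0 0 -1" --pt "0 0 20 0 0 0 -1" --pt "0 0 0 0 0 0 -1"

```text
time_s: 24.0
eef_pos: [442.6, 55.0, 79.1]
ee_rot: [-0.001, 0.001, 1.0, -0.0]
force: [2.2, 0.0, -2.6]
grip_width: 0.337
```

```bash
python3 - <<'E'
from to import *
togo(*jw(-10,102),75,np.degrees(th)+90)
E
```

```text
t 24.0 pos [442.6  55.   79.1] jaw 89.9 F [ 2.2  0.  -2.6] w 0.337 
 togo [  75.9 -181.1   -4.1] turn [-0.001  -0.0027 -0.7077] rows>= 5.7 q6 -1.71
```

Emit:
play_rows --pt "9.1 -21.8 1 0 0 -0.086 -1" --pt "9.1 -21.8 1 0 0 -0.086 -1" --pt "9.1 -21.8 1 0 0 -0.086 -1" --pt "9.1 -21.8 1 0 0 -0.086 -1" --pt "9.1 -21.8 0 0 0 -0.086 -1"

```text
time_s: 24.42
eef_pos: [486.3, -54.3, 79.1]
ee_rot: [-0.003, 0.219, 0.976, 0.001]
force: [-0.3, 0.2, -3.0]
grip_width: 0.337
```

Emit:
play_rows --pt "9.1 -21.8 0 0 0 -0.086 -1" --pt "9.1 -21.8 0 0 0 -0.086 -1" --pt "9.1 -21.8 0 0 0 -0.086 -1" --pt "0 0 0 0 0 0 -1" --pt "0 0 0 0 0 0 -1"

```text
time_s: 24.83
eef_pos: [513.4, -126.5, 71.6]
ee_rot: [-0.006, 0.353, 0.935, 0.002]
force: [-0.5, 1.2, -2.8]
grip_width: 0.338
```

```bash
python3 - <<'E'
from to import *
togo(*jw(-8,101),24,np.degrees(th)+90);tojig();mods()
E
```

```text
t 24.83 pos [ 513.4 -126.5   71.6] jaw 48.62 F [-0.5  1.2 -2.8] w 0.338 
 togo [  6.1  -1.7 -47.6] turn [-0.0079 -0.0107  0.0128] rows>= 1.2 q6 -1.31
jig pos [-13.7  98.4] jig F [-1.2  0.5] x unit [ 0.759 -0.651] y unit [0.651 0.759]
```

Emit:
play_rows --pt "2 0 -12 -0.004 -0.005 0.006 -1" --pt "2 0 -12 -0.004 -0.005 0.006 -1" --pt "1 0 -10 0 0 0 -1" --pt "0 0 -6 0 0 0 -1" --pt "0 0 0 0 0 0 -1"

```text
time_s: 25.3
eef_pos: [516.5, -122.6, 27.5]
ee_rot: [-0.002, 0.344, 0.939, 0.0]
force: [0.9, -1.1, -3.7]
grip_width: 0.339
```

```bash
python3 - <<'E'
from to import *
togo(*jw(-7,100.5),20,np.degrees(th)+90);tojig()
E
```

```text
t 25.3 pos [ 516.5 -122.6   27.5] jaw 49.76 F [ 0.9 -1.1 -3.7] w 0.339 
 togo [ 3.3 -6.7 -7.5] turn [-0.0014 -0.0035 -0.0072] rows>= 0.3 q6 -1.32
jig pos [-13.9 103.4] jig F [ 1.4 -0.2] x unit [ 0.759 -0.651] y unit [0.651 0.759]
```

Emit:
play_rows --pt "1.6 -3.3 -3.5 -0.001 -0.003 -0.007 -1" --pt "1.6 -3.3 -3 0 0 0 -1" --pt "0 0 -1 0 0 0 -1" --pt "0 0 0 0 0 0 -1"

```text
time_s: 25.63
eef_pos: [520.2, -129.2, 19.8]
ee_rot: [-0.0, 0.347, 0.938, 0.0]
force: [0.1, 0.6, -2.7]
grip_width: 0.336
```

```bash
python3 - <<'E'
from to import *
togo(*jw(-7,95),19.3,np.degrees(th)+90);tojig()
E
```

```text
t 25.63 pos [ 520.2 -129.2   19.8] jaw 49.4 F [ 0.1  0.6 -2.7] w 0.336 
 togo [-3.9 -4.2 -0.5] turn [-0.0002  0.     -0.0009] rows>= 0.1 q6 -1.32
jig pos [ -6.8 100.7] jig F [-0.3  0.5] x unit [ 0.759 -0.651] y unit [0.651 0.759]
```

Emit:
play_rows --pt "-0.85 -1 -0.6 0 0 0 -1" --pt "-0.85 -1 -0.4 0 0 0 -1" --pt "-0.85 -1 0 0 0 0 -1" --pt "-0.85 -1 0 0 0 0 -1" --pt "-0.85 -1 0 0 0 0 -1"

```text
time_s: 26.05
eef_pos: [516.5, -134.9, 19.9]
ee_rot: [0.001, 0.347, 0.938, 0.0]
force: [6.6, 8.7, -4.2]
grip_width: 0.345
```

```bash
python3 - <<'E'
from to import *
togo(*jw(-7,95),19.3,np.degrees(th)+90);tojig()
E
```

```text
t 26.05 pos [ 516.5 -134.9   19.9] jaw 49.39 F [ 6.6  8.7 -4.2] w 0.345 
 togo [-0.2  1.4 -0.6] turn [ 0.0005  0.0029 -0.0006] rows>= 0.0 q6 -1.34
jig pos [-5.9 94.1] jig F [-0.7 10.9] x unit [ 0.759 -0.651] y unit [0.651 0.759]
```

Dowel contact is at y = 94.1, the same -0.9 offset as the other two. Now I slide to the stop.

Emit:
play_rows --pt "1.1 -1.0 -1 0 0 0 -1" --pt "1.1 -1.0 -0.5 0 0 0 -1" --pt "1.1 -1.1 0 0 0 0 -1" --pt "1.1 -1.1 0 0 0 0 -1" --pt "0.9 -1.2 0 0 0 0 -1"

```text
time_s: 26.47
eef_pos: [520.9, -138.5, 19.7]
ee_rot: [-0.0, 0.347, 0.938, 0.002]
force: [-0.7, 6.2, -0.8]
grip_width: 0.335
```

Emit:
play_rows --pt "0.8 -1.4 -0.3 -0.004 -0.003 0 -1" --pt "0.8 -1.4 0 0 0 0 -1" --pt "0.8 -1.4 0 0 0 0 -1"

```text
time_s: 26.72
eef_pos: [522.1, -139.5, 19.6]
ee_rot: [-0.001, 0.348, 0.938, 0.003]
force: [-6.8, 12.2, 8.7]
grip_width: 0.337
```

```bash
python3 - <<'E'
from to import *
togo(*jw(0,95),19.3,np.degrees(th)+90);tojig()
E
```

```text
t 26.72 pos [ 522.1 -139.5   19.6] jaw 49.32 F [-6.8 12.2  8.7] w 0.337 
 togo [-0.5  1.5 -0.3] turn [-0.0062 -0.0007  0.0006] rows>= 0.1 q6 -1.35
jig pos [ 1.4 94.2] jig F [-13.1   4.9] x unit [ 0.759 -0.651] y unit [0.651 0.759]
```

Emit:
play_rows --pt "0 0 0 0 0 0 -0.4" --pt "0 0 0 0 0 0 0.1" --pt "0 0 0 0 0 0 0.1" --pt "0 0 20 0 0 0 0.1" --pt "0 0 35 0 0 0 0.1"

```text
time_s: 27.13
eef_pos: [519.9, -139.5, 71.0]
ee_rot: [-0.006, 0.348, 0.938, 0.003]
force: [0.5, -0.6, 0.2]
grip_width: 0.551
```

Emit:
play_rows --pt "0 0 35 0 0 0 -0.2" --pt "12 -26 30 0 0 0 -1" --pt "12 -26 15 0 0 0 -1" --pt "12 -26 0 0 0 0 -1" --pt "12 -26 0 0 0 0 -1"

```text
time_s: 27.55
eef_pos: [570.0, -245.5, 163.9]
ee_rot: [0.001, 0.345, 0.938, 0.001]
force: [0.4, 0.5, 0.4]
grip_width: -0.001
```

```bash
python3 - <<'E'
from to import *
togo(*jw(95,75),70,np.degrees(th)+90);tojig();mods()
c=wjig('pics/c1.png',(-60,140),(-140,140),40,2.8);cv2.imwrite('pics/w8.png',c['img'])
board('top')
E
```

```text
t 27.55 pos [ 570.  -245.5  163.9] jaw 49.58 F [0.4 0.5 0.4] w -0.001 
 togo [ 10.6  30.5 -93.9] turn [-0.0007  0.0016 -0.004 ] rows>= 2.4 q6 -1.46
jig pos [106.8  44.9] jig F [-0.   0.6] x unit [ 0.759 -0.651] y unit [0.651 0.759]
```

View pics/w8.png

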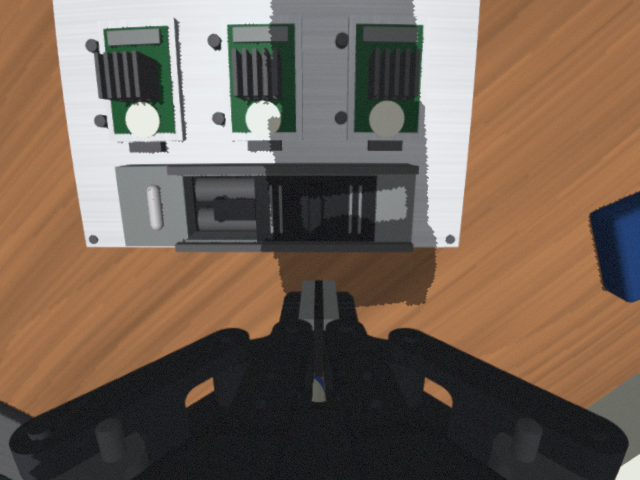

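The battery cover is visible, with its rib at about (313,210) and the tab at (235,210). The left module (nest 2) looks turned, so it may have been knocked. I'll rectify at plate height.

```bash
python3 - <<'E'
from to import *
c=wjig('pics/n3.png',(-60,60),(-150,140),14,2.7);np.save('w8.npy',c,allow_pickle=True)
im=cv2.imread('pics/n3.png');hsv=cv2.cvtColor(im,cv2.COLOR_BGR2HSV)
g=cv2.inRange(hsv,(45,110,25),(85,255,140));g=cv2.morphologyEx(g,cv2.MORPH_CLOSE,np.ones((5,5)))
for k in cv2.findContours(g,cv2.RETR_EXTERNAL,cv2.CHAIN_APPROX_NONE)[0]:
    if cv2.contourArea(k)<1500: continue
    r=cv2.minAreaRect(k);print('jig',np.round([60-r[0][1]/2.7,140-r[0][0]/2.7],1),np.round(np.array(r[1])/2.7,1),(r[2]+45)%90-45)
E
```

```text
jig [  26.4 -112.6] [17.8 24.1] 5.19442892074585
jig [ -0.4 -95.9] [77.  48.9] 0.0
jig [ 14.4 109.8] [47.4 18.1] 0.0
jig [ 0.  -0.7] [48.9 77. ] 0.0
jig [ 0.2 94.8] [76.7 48.9] 0.0
```

View pics/n3.png

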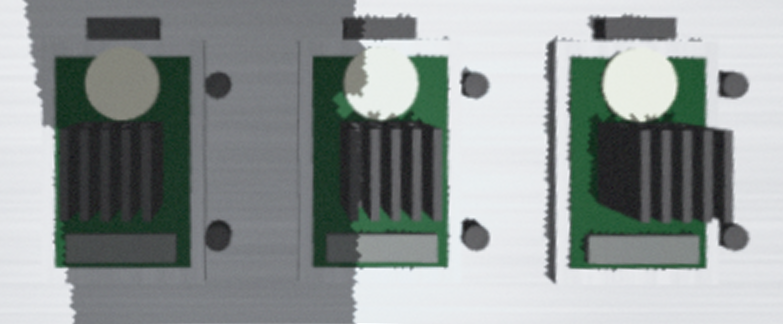

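All three sit at jig (0.2,94.8), (0.0,-0.7) and (-0.4,-95.9) at 0° by their boards, so the apparent turn was only perspective. Next I locate the rib.

```bash
python3 - <<'E'
from to import *
c=np.load('w8.npy',allow_pickle=True).item();s=4
def rect(z,xs=(60,132),ys=(-60,120)):
    X,Y=np.meshgrid(np.arange(ys[1],ys[0],-1/s),np.arange(xs[1],xs[0],-1/s));J=np.stack([Y.ravel(),X.ravel()],1)@JR.T+[tx,ty]
    uv=proj(c,np.c_[J,np.full(len(J),z)]).astype(np.float32).reshape(X.shape+(2,));im=cv2.remap(c['img'],uv[...,0],uv[...,1],cv2.INTER_CUBIC)
    return np.clip(im.astype(float)*3.5,0,255).astype(np.uint8)
cv2.imwrite('pics/rib.png',np.vstack([rect(58),rect(40)]))
E
```

View pics/rib.png

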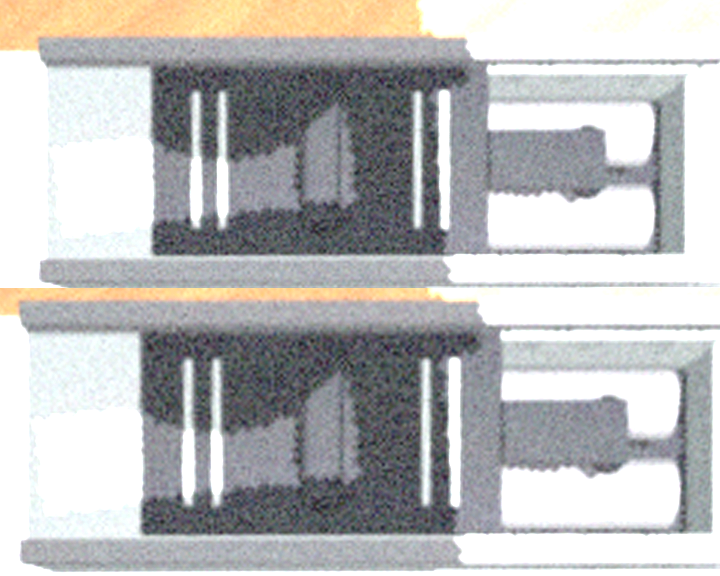

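The rib top spans columns 300–340 at its own height, so jig y is 35 to 45, and it is centred between the stripes. I position the closed fingers behind it on the +y side.

Emit:
play_rows --pt "4 14 -12 0 0 0 -1" --pt "4 14 -12 0 0 0 -1" --pt "0 4 -15 0 0 0 -1" --pt "0 0 -15 0 0 0 -1" --pt "0 0 0 0 0 0 -1"

```text
time_s: 28.17
eef_pos: [575.7, -206.9, 106.2]
ee_rot: [-0.001, 0.345, 0.939, 0.001]
force: [0.4, 0.8, -0.6]
grip_width: 0.0
```

```bash
python3 - <<'E'
from to import *
togo(*jw(95,68),47,np.degrees(th)+90);tojig()
E
```

```text
t 28.17 pos [ 575.7 -206.9  106.2] jaw 49.66 F [ 0.4  0.8 -0.6] w 0.0 
 togo [  0.4 -13.5 -59.2] turn [-0.0029 -0.0017 -0.0054] rows>= 1.5 q6 -1.4
jig pos [85.9 78. ] jig F [-0.2  0.9] x unit [ 0.759 -0.651] y unit [0.651 0.759]
```

Emit:
play_rows --pt "0.8 -6 -12 -0.002 -0.001 -0.005 -1" --pt "0.8 -6 -12 0 0 0 -1" --pt "0 0 -12 0 0 0 -1" --pt "0 0 -8 0 0 0 -1" --pt "0 0 0 0 0 0 -1"

```text
time_s: 28.58
eef_pos: [577.3, -219.9, 60.2]
ee_rot: [0.001, 0.347, 0.938, -0.0]
force: [0.2, -0.3, -0.6]
grip_width: -0.001
```

```bash
python3 - <<'E'
from to import *
togo(*jw(95,68),47,np.degrees(th)+90);tojig()
E
```

```text
t 28.58 pos [ 577.3 -219.9   60.2] jaw 49.41 F [ 0.2 -0.3 -0.6] w -0.001 
 togo [ -1.2  -0.5 -13.2] turn [ 0.0006  0.0009 -0.0011] rows>= 0.3 q6 -1.42
jig pos [95.6 69.2] jig F [ 0.3 -0.1] x unit [ 0.759 -0.651] y unit [0.651 0.759]
```

Emit:
play_rows --pt "0 0 -6 0 0 0 -1" --pt "0 0 -5 0 0 0 -1" --pt "0 0 -2 0 0 0 -1" --pt "0 0 0 0 0 0 -1"

```text
time_s: 28.92
eef_pos: [577.6, -220.9, 46.6]
ee_rot: [0.001, 0.347, 0.938, -0.0]
force: [-0.1, 0.1, -0.5]
grip_width: -0.001
```

```bash
cat >> to.py <<'E'
def tray():
    c=cap('top');hsv=cv2.cvtColor(c['img'],cv2.COLOR_BGR2HSV);g=cv2.inRange(hsv,(45,80,10),(90,255,160));g=cv2.morphologyEx(g,cv2.MORPH_CLOSE,np.ones((5,5)))
    for k in cv2.findContours(g,cv2.RETR_EXTERNAL,cv2.CHAIN_APPROX_NONE)[0]:
        if cv2.contourArea(k)<300: continue
        P=ray(c,cv2.boxPoints(cv2.minAreaRect(k)),14);p=P.mean(0)[:2];a=np.radians(41.3);R=np.array([[np.cos(a),-np.sin(a)],[np.sin(a),np.cos(a)]])
        print('green',p.round(1),'in tray',(R.T@(p-[488,368])).round(1),'in jig',(JR.T@(p-[tx,ty])).round(1),[np.linalg.norm(P[i]-P[i-1]).round(1) for i in (1,2)])
    return c
E
python3 - <<'E'
from to import *
togo(*jw(95,68),47,np.degrees(th)+90);tojig();cv2.imwrite('pics/top1.png',tray()['img'])
E
```

```text
t 28.92 pos [ 577.6 -220.9   46.6] jaw 49.37 F [-0.1  0.1 -0.5] w -0.001 
 togo [-1.5  0.5  0.4] turn [ 0.0015  0.002  -0.0004] rows>= 0.0 q6 -1.42
jig pos [96.5 68.6] jig F [-0.1  0. ] x unit [ 0.759 -0.651] y unit [0.651 0.759]
green [1012.7 -311.8] in tray [ -54.5 -857. ] in jig [485.8 283.1] [np.float64(62.4), np.float64(97.6)]
```

View pics/top1.png

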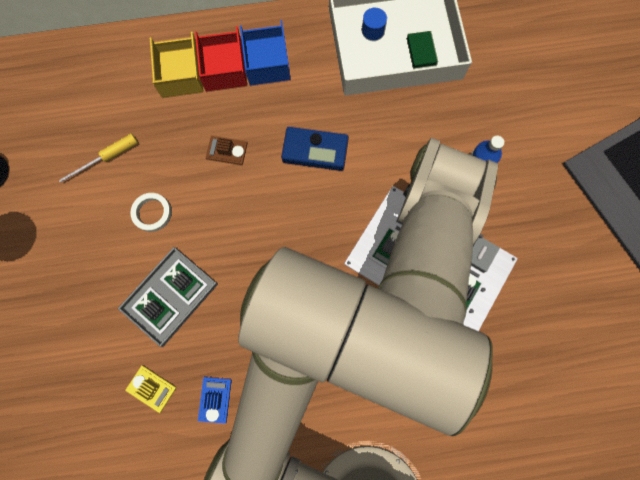

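Both cross modules are in the tray at (153,308) and (184,280). The bystanders are unmoved. Now I push the rib towards -y.

Emit:
play_rows --pt "-2.6 -3.0 0 0.001 0.002 0 -1" --pt "-2.6 -3.0 0 0 0 0 -1" --pt "-2.6 -3.0 0 0 0 0 -1" --pt "-2.6 -3.0 0 0 0 0 -1"

```text
time_s: 29.3
eef_pos: [567.4, -233.4, 48.0]
ee_rot: [0.001, 0.347, 0.938, -0.0]
force: [0.6, 1.4, -0.3]
grip_width: -0.006
```

Emit:
play_rows --pt "-2.6 -3.0 0 0 0 0 -1" --pt "-2.6 -3.0 0 0 0 0 -1" --pt "-2.6 -3.0 0 0 0 0 -1"

```text
time_s: 29.55
eef_pos: [558.9, -243.4, 48.4]
ee_rot: [0.002, 0.347, 0.938, 0.0]
force: [1.8, 1.3, -0.3]
grip_width: 0.001
```

```bash
python3 - <<'E'
from to import *
togo(*jw(95,20),47,np.degrees(th)+90);tojig()
E
```

```text
t 29.55 pos [ 558.9 -243.4   48.4] jaw 49.41 F [ 1.8  1.3 -0.3] w 0.001 
 togo [-14.1 -13.4  -1.4] turn [ 0.001   0.0032 -0.0011] rows>= 0.5 q6 -1.47
jig pos [96.9 39.3] jig F [0.6 2.2] x unit [ 0.759 -0.651] y unit [0.651 0.759]
```

Emit:
play_rows --pt "-2.3 -2.2 -0.4 0 0.002 0 -1" --pt "-2.3 -2.2 -0.4 0 0 0 -1" --pt "-2.3 -2.2 -0.4 0 0 0 -1"

```text
time_s: 29.8
eef_pos: [551.9, -251.5, 48.1]
ee_rot: [0.002, 0.347, 0.938, -0.001]
force: [1.9, 1.2, 3.0]
grip_width: 0.001
```

Emit:
play_rows --pt "-2.0 -2.2 -0.2 0 0 0 -1" --pt "-2.0 -2.2 0 0 0 0 -1" --pt "-2.0 -2.2 0 0 0 0 -1"

```text
time_s: 30.05
eef_pos: [545.4, -259.0, 48.2]
ee_rot: [0.002, 0.347, 0.938, -0.001]
force: [2.3, 1.0, 0.3]
grip_width: -0.004
```

```bash
python3 - <<'E'
from to import *
togo(*jw(95,20),47,np.degrees(th)+90);tojig()
E
```

```text
t 30.05 pos [ 545.4 -259.    48.2] jaw 49.39 F [2.3 1.  0.3] w -0.004 
 togo [-0.6  2.2 -1.2] turn [ 0.0031  0.0041 -0.0007] rows>= 0.1 q6 -1.5
jig pos [96.9 18.7] jig F [1.1 2.3] x unit [ 0.759 -0.651] y unit [0.651 0.759]
```

Emit:
play_rows --pt "-2.2 -2.0 -0.2 0 0 0 -1" --pt "-2.2 -2.0 0 0 0 0 -1" --pt "-2.0 -2.2 0 0 0 0 -1"

```text
time_s: 30.3
eef_pos: [538.6, -266.1, 48.1]
ee_rot: [0.003, 0.347, 0.938, -0.001]
force: [4.3, 2.6, -0.1]
grip_width: 0.002
```

Emit:
play_rows --pt "-2.0 -2.2 0 0 0 0 -1" --pt "-2.0 -2.2 0 0 0 0 -1"

```text
time_s: 30.47
eef_pos: [535.3, -269.9, 48.1]
ee_rot: [0.004, 0.347, 0.938, 0.0]
force: [6.2, 2.4, 0.7]
grip_width: 0.001
```

Emit:
play_rows --pt "-1.5 -1.7 0 0 0 0 -1" --pt "-1.5 -1.7 0 0 0 0 -1"

```text
time_s: 30.63
eef_pos: [532.4, -273.3, 48.1]
ee_rot: [0.004, 0.347, 0.938, 0.001]
force: [2.0, -0.0, -0.0]
grip_width: -0.001
```

```bash
python3 - <<'E'
from to import *
togo(*jw(95,0),47,np.degrees(th)+90);tojig()
E
```

```text
t 30.63 pos [ 532.4 -273.3   48.1] jaw 49.38 F [ 2. -0. -0.] w -0.001 
 togo [-0.7  1.4 -1.1] turn [ 0.0019  0.0088 -0.0005] rows>= 0.1 q6 -1.54
jig pos [96.4 -0.6] jig F [1.6 1.3] x unit [ 0.759 -0.651] y unit [0.651 0.759]
```

The force rose to 7 N and dropped to 2 N at y of about -0.6, so it is past the ledge. I continue gently to home.

Emit:
play_rows --pt "-0.8 -0.9 0 0 0.005 0 -1" --pt "-0.8 -0.9 0 0 0 0 -1"

```text
time_s: 30.8
eef_pos: [530.3, -275.6, 48.1]
ee_rot: [0.002, 0.347, 0.938, -0.0]
force: [3.1, 0.4, 1.1]
grip_width: -0.004
```

Emit:
play_rows --pt "-0.8 -0.9 0 0 0 0 -1"

```text
time_s: 30.88
eef_pos: [529.3, -276.7, 48.0]
ee_rot: [0.002, 0.347, 0.938, -0.001]
force: [2.6, 0.5, 1.3]
grip_width: -0.003
```

Emit:
play_rows --pt "-0.8 -0.9 0 0 0 0 -1"

```text
time_s: 30.97
eef_pos: [528.7, -277.4, 48.1]
ee_rot: [0.002, 0.347, 0.938, -0.0]
force: [7.5, 7.3, 1.4]
grip_width: -0.003
```

```bash
python3 - <<'E'
from to import *
togo(*jw(95,0),47,np.degrees(th)+90);tojig()
E
```

```text
t 30.97 pos [ 528.7 -277.4   48.1] jaw 49.36 F [7.5 7.3 1.4] w -0.003 
 togo [ 3.   5.5 -1.1] turn [ 0.0015  0.0033 -0.0001] rows>= 0.2 q6 -1.54
jig pos [96.3 -6.1] jig F [ 0.9 10.4] x unit [ 0.759 -0.651] y unit [0.651 0.759]
```

Force is 10 N at y = -6.1, which is either the end stop or the ledge. I test with a bit more push.

Emit:
play_rows --pt "-0.8 -0.9 0 0 0 0 -1"

```text
time_s: 31.05
eef_pos: [528.7, -277.5, 48.1]
ee_rot: [0.002, 0.347, 0.938, 0.001]
force: [10.0, 6.6, 0.4]
grip_width: -0.002
```

Emit:
play_rows --pt "-0.8 -0.9 0 0 0 0 -1"

```text
time_s: 31.13
eef_pos: [528.8, -277.4, 48.2]
ee_rot: [0.003, 0.348, 0.938, 0.002]
force: [8.8, 6.6, -0.4]
grip_width: -0.0
```

Emit:
play_rows --pt "-1.1 -1.3 0 0 0 0 -1"

```text
time_s: 31.22
eef_pos: [528.7, -277.5, 48.2]
ee_rot: [0.004, 0.348, 0.938, 0.003]
force: [10.7, 9.1, -0.8]
grip_width: -0.0
```

```bash
python3 - <<'E'
from to import *
tojig()
E
```

```text
jig pos [96.3 -6.2] jig F [ 2.2 13.9] x unit [ 0.759 -0.651] y unit [0.651 0.759]
```

Emit:
play_rows --pt "-1.8 -2.1 0 0 0 0 -1" --pt "-1.8 -2.1 0 0 0 0 -1"

```text
time_s: 31.38
eef_pos: [528.5, -277.7, 48.4]
ee_rot: [0.006, 0.348, 0.938, 0.007]
force: [15.4, 13.1, -0.6]
grip_width: 0.0
```

```bash
python3 - <<'E'
from to import *
tojig()
E
```

```text
jig pos [96.3 -6.5] jig F [ 3.1 20. ] x unit [ 0.759 -0.651] y unit [0.651 0.759]
```

A hard stop: 20 N with no motion, after a ledge bump. I back off, lift and look.

Emit:
play_rows --pt "3 3.5 0 0 0 0 -1" --pt "3 3.5 5 0 0 0 -1" --pt "0 0 30 0 0 0 -1" --pt "0 0 35 0 0 0 -1" --pt "10 2 30 0 0 0 -1"

```text
time_s: 31.8
eef_pos: [539.5, -264.9, 144.4]
ee_rot: [-0.003, 0.348, 0.937, 0.01]
force: [1.4, -1.0, -0.2]
grip_width: -0.002
```

Emit:
play_rows --pt "15 0 10 0 0 0 -1" --pt "15 0 0 0 0 0 -1" --pt "0 0 0 0 0 0 -1" --pt "0 0 0 0 0 0 -1"

```text
time_s: 32.13
eef_pos: [571.8, -266.3, 164.0]
ee_rot: [0.001, 0.348, 0.938, 0.007]
force: [-0.6, -0.3, 0.1]
grip_width: -0.0
```

```bash
python3 - <<'E'
from to import *
tojig();c=cap('wrist');s=2.7
def rect(z,xs,ys,gain=1):
    X,Y=np.meshgrid(np.arange(ys[1],ys[0],-1/s),np.arange(xs[1],xs[0],-1/s));J=np.stack([Y.ravel(),X.ravel()],1)@JR.T+[tx,ty]
    uv=proj(c,np.c_[J,np.full(len(J),z)]).astype(np.float32).reshape(X.shape+(2,));im=cv2.remap(c['img'],uv[...,0],uv[...,1],cv2.INTER_CUBIC)
    return np.clip(im.astype(float)*gain,0,255).astype(np.uint8)
n=rect(14,(-60,60),(-150,140));o=np.vstack([rect(40,(55,135),(-150,140),2.5),n]);cv2.imwrite('pics/end.png',o)
hsv=cv2.cvtColor(n,cv2.COLOR_BGR2HSV);g=cv2.inRange(hsv,(45,110,25),(85,255,140));g=cv2.morphologyEx(g,cv2.MORPH_CLOSE,np.ones((5,5)))
for k in cv2.findContours(g,cv2.RETR_EXTERNAL,cv2.CHAIN_APPROX_NONE)[0]:
    if cv2.contourArea(k)<1500: continue
    r=cv2.minAreaRect(k);print('jig',np.round([60-r[0][1]/s,140-r[0][0]/s],1),np.round(np.array(r[1])/s,1),(r[2]+45)%90-45)
E
```

```text
jig pos [121.7  30.3] jig F [-0.2 -0.6] x unit [ 0.759 -0.651] y unit [0.651 0.759]
jig [ -0.4 -95.9] [76.3 48.9] 0.0
jig [  26.3 -113. ] [18.  25.4] 8.325650215148926
jig [ 0.2 -0.6] [76.7 48.5] 0.0
jig [ 0.  94.6] [77.  48.5] 0.0
jig [ 26.2 113.1] [26.6 18.9] -14.322715759277344
```

View pics/end.png

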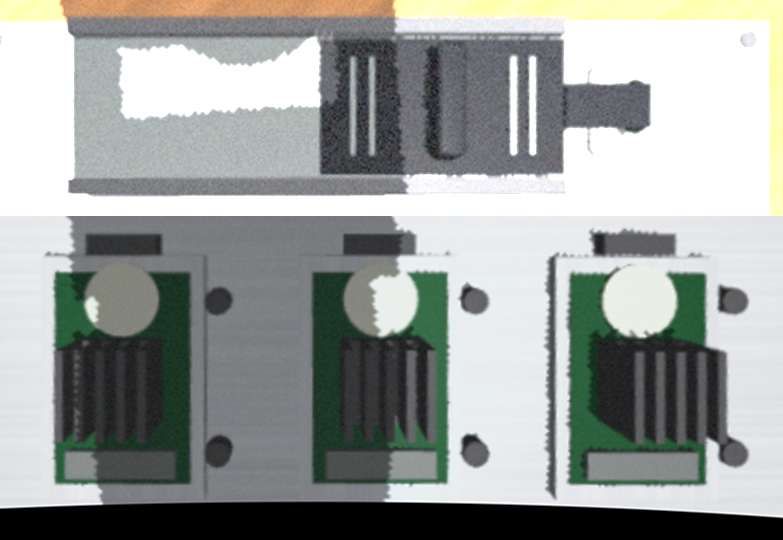

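The cover is fully closed: its leading edge is flush with the rail ends (column 563), and the tab lies past the ledge line at column 590. All three modules are snug at (0.0,94.6), (0.2,-0.6) and (-0.4,-95.9). One last numeric check of the tray, then I hand in.

```bash
python3 - <<'E'
from to import *
a=cv2.imread('pics/top1.png');b=cap('top')['img']
d=cv2.absdiff(a,b).max(2)
print('tray diff px',(d[245:350,115:220]>40).sum(),'tape',(d[190:235,125:175]>40).sum(),'meter',(d[120:175,278:352]>40).sum(),'cleaner',(d[130:155,480:510]>40).sum())
print(sense()['time_s']);print(ctrl.finish_job())
E
```

```text
tray diff px 0 tape 0 meter 0 cleaner 707
32.2333
the job is handed in; nothing more can be done
None
```

I sorted all five modules, closed the battery cover and handed the job in at 32 s. No verdict was reported.

- **Reject tray:** both cross-tag modules lie flat in the tray. They had not moved between the last two top pictures.
- **Nests:** all three disc-tag modules were pushed against their dowels and stops until I felt contact (about 9–13 N). The last wrist picture puts them at jig (0.0, 94.6), (0.2, -0.6) and (-0.4, -95.9) mm, square to the jig. Each is within 1 mm of its nest centre, and the limit is 2.5 mm.
- **Cover:** pushing the rib gave a bump of about 7 N that fell to 2 N, then a hard stop that did not move at 20 N. The bump was slightly under the 8–12 N stated, but I only read the force at a few points. The last picture shows the cover flush with the rail ends and its tab past the ledge. I had no direct reading of the tab, so "clicked in" rests on the force and that picture.
- **Bystanders:** the meter and tape pictures were unchanged. The cleaner check differed by 707 pixels and I did not resolve why. The arm was partly covering the bottle and had moved between the two pictures, which is the likely cause. I felt no contact while the arm was near it.

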